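# Load the lamp carriage on the dressing table

### The job

Lift the small white tray holding the two pots by its upright handle, carry it level, and set it down flat inside the rim of the carriage waiting at the loading end of the rail. Then push the carriage along the rail until it clicks into the first stop, under the lamp hood, and do not run it past that stop. The pots must stay standing in the tray, and the other things on the table are to be left where they are.

Things in the scene. Friction and masses are not known exactly. Their poses are not given: they have to be found in the camera images.
- tray: White open tray, 80 (x) by 130 (y) mm, walls 22 mm high and 3 mm thick, floor about 3 mm, with two low cross walls that make three cells along y. In the middle cell a flat upright handle rises from the floor to 90 mm above the underside: 12 mm thick along x, 36 mm wide along y. Origin: centre of the underside; z up, y along the long side. It starts flat on the table; with its pots it weighs 0.2 to 0.35 kg. The carriage's recess takes it lengthwise only (either way round).
- pot_a: Loose closed glass pot with a steel lid, 35 mm across, 34 mm high, about 50 g, standing in the tray's end cell on the tray's +y side. Origin: centre of its underside, z up.
- pot_b: Pot just like pot_a, in the end cell on the tray's -y side.
- station: Fixed apparatus on the table: a grey base 100 mm wide with two aluminium rails, running along its own y axis from y = -270 to +220 mm, top of rails 28 mm high. Over it stands a white lamp hood on two slim legs (at y = +70 mm, x = +-95 mm): the hood spans x = +-105 mm and y = -60 to +120 mm, underside 167 mm and top 213 mm above the table. Origin: on the table under the rail; its +y is the direction in which the carriage is pushed. The loading end is at -y, open above.
- first_stop (a point): Fixed point on the station at x = 0, y = +40 mm, z = 40 mm: where carriage_deck lies when the carriage is in the first stop (detent), under the hood. Axes as the station's. A second stop lies 70 mm further along +y.
- carriage_deck (a point): Centre of the floor of the carriage's recess, 40 mm above the table; axes as the station's. The carriage is an aluminium plate 112 (x) by 160 (y) mm with a rim 5 mm high all round; inside the rim the recess measures 102 by 150 mm.
- push_plate (a point): Centre of the outer (-y) face of the upright aluminium push plate at the carriage's trailing end, 90 mm to the -y side of carriage_deck and 70 mm above the table. The plate is 70 mm wide (x), 10 mm thick and its top is 90 mm above the table. With the carriage in the first stop the hood's edge overhangs this face by 10 mm, so that an upright gripper meets the hood: lean the tool back about 30 to 45 degrees, fingers pointing down and along +y.
- carriage (a joint): Position of the carriage along the rail in m, growing in the station's +y: 0 at the loading end (it starts at 0 to 0.03), first stop at 0.210, second at 0.280, end 0.292. It slides with about 1.2 N of friction and stays where it is left. At each stop a sprung ball rides over a bump and drops between two: it resists with about 6 to 10 N from 10 to 20 mm before the stop, and within 6 mm of the stop it pulls the carriage to its centre and holds it there.
- compact: Flat round black compact, 68 mm across, 16 mm high; loose, leave alone. Origin: centre of the underside (so too for the rest).
- cream_jar: Glass jar with white lid, 62 mm across, 44 mm high; loose, leave alone.
- perfume: Amber glass bottle 30 by 50 mm with round black cap, 85 mm high; loose, leave alone.
- lipstick: Black and steel stick, 22 mm across, 68 mm high, standing; loose, leave alone.
- powder_box: Flat grey box 65 by 85 by 20 mm; loose, leave alone.
- lotion: White bottle with a steel cap, 48 mm across, 130 mm high; loose, leave alone.
- nail_file: Flat grey file, 160 mm long, 20 mm wide, 5 mm thick; loose, leave alone.
There are look-alikes about, which are no part of the job. What is shaped like the tray but green or red is not meant.

How it is judged:
On the way, in this order (a step that is already met when the one before it is completed fails the run):
1. the tray lies flat inside the carriage's rim, the pots standing in it, the carriage still short of the hood (x of tray in the frame of carriage_deck between -0.014 and 0.014 m and y of tray in the frame of carriage_deck between -0.014 and 0.014 m and z of tray in the frame of carriage_deck between -0.003 and 0.003 m and angle between tray's own z axis and vertical below 0.06 rad and x of pot_a in the frame of tray between -0.035 and 0.035 m and y of pot_a in the frame of tray between -0.06 and 0.06 m and z of pot_a in the frame of tray between -0.002 and 0.01 m and angle between each of pot_a, pot_b's own z axis and vertical below 0.15 rad and x of pot_b in the frame of tray between -0.035 and 0.035 m and y of pot_b in the frame of tray between -0.06 and 0.06 m and z of pot_b in the frame of tray between -0.002 and 0.01 m and value of joint carriage below 0.12 m), for 0.2 s.
2. the carriage is in the first stop (value of joint carriage between 0.205 and 0.215 m), for 0.2 s.
At the end, for the whole second after the job is handed in: The carriage rests in the first stop (within 5 mm of it), the tray lies flat in the carriage's recess (within 14 mm of its centre each way and 3 mm in height), both pots stand upright in the tray, and all is at rest (all of step 2 and x of tray in the frame of carriage_deck between -0.014 and 0.014 m and y of tray in the frame of carriage_deck between -0.014 and 0.014 m and z of tray in the frame of carriage_deck between -0.003 and 0.003 m and angle between tray's own z axis and vertical below 0.06 rad and x of pot_a in the frame of tray between -0.035 and 0.035 m and y of pot_a in the frame of tray between -0.06 and 0.06 m and z of pot_a in the frame of tray between -0.002 and 0.01 m and angle between each of pot_a, pot_b's own z axis and vertical below 0.15 rad and x of pot_b in the frame of tray between -0.035 and 0.035 m and y of pot_b in the frame of tray between -0.06 and 0.06 m and z of pot_b in the frame of tray between -0.002 and 0.01 m and velocity of joint carriage between -0.01 and 0.01 m/s and linear speed of tray below 0.02 m/s); the robot touches nothing.
It fails at once if the tray tipped by more than 20 degrees (angle between tray's own z axis and vertical above 0.35 rad).
It fails at once if the carriage was run past the first stop (25 mm or more) (value of joint carriage above 0.235 m).
It fails at once if a bystander was moved by more than 30 mm (distance of any of compact, cream_jar, perfume, lipstick, powder_box, lotion, nail_file from where it was at the start of the episode above 0.03 m).
It also fails if it takes over 72 s, if anything falls off the work surface, if the arm or the gripper's body presses on something with over 40 N, if the wrist force passes 120 N, or if a joint passes its speed limit or range.

### The arm

A 6-joint arm with a two-finger parallel gripper is mounted at the origin on the work surface. World frame = base frame: x ahead of the robot, y to its left, z up, the work surface at z = 0. Lengths are in m, angles in rad, forces in N, time in s.
With the tool pointing down it reaches from about 0.25 to 0.775 m from the base axis. Payload 4 kg.
Tool frame: the origin (TCP) lies on the centre line of the jaws, within the pads' length; the fingertips stand ctrl.tips_ahead ahead of it and the grasp point (between the pads) lies 11 mm behind it (ctrl.tips_ahead is the distance from the TCP to the fingertips, in m); x points along the fingers, y is the direction in which the jaws open and shut, and the axes are right-handed (so a half turn about x gives the same grasp; the last joint's range is limited). The gripper opens to 94 mm and grips with 3 to 60 N. Pads are 16 mm wide; open, the fingers measure 119 mm over their backs; the gripper's body (75 mm by 177 mm) begins 78 mm behind the grasp point.
Start: joints at [-1.207, 0.087, 1.371, -0, 1.684, -0.103], TCP at [0.248, -0.491, 0.214] pointing down, gripper open.
Joint ranges: [-3.1, 3.1], [-0.76, 2.03], [0.27, 2.55], [-1.08, 4.22], [0.17, 2.65], [-2.57, 2.57]. Speed limits (rad/s): [2.79, 2.79, 3.14, 3.14, 3.14, 3.14].

### API

Orientations are given as a unit quaternion [w, x, y, z].
In Python, from workcell import ctrl gives the robot as it stands.
- The arm moves only by the shell command python3 -m crank 'ROWS' [OPENING] [FORCE]. ROWS is JSON, a list of rows, each an object of numbers: "x", "y", "z": the shift along the tool's x, y, z in mm; "spin": the turn about the tool's x in degrees. In form: [{"x": .., "y": .., "z": .., "spin": ..}, ...]. A call has 1 to 10 rows; each row is the pose to reach, as a shift and turn from the pose measured when the call began, along the tool's axes at that moment; what a row does not reach only later rows make up. A row lasts 1/12 s, in which the tool goes at most 41.7 mm and 7.16 degrees, less where a joint would pass 70% of its speed; a pose out of reach is approached as far as the arm can. A call with a gripper value outside its range is refused whole. OPENING is the finger opening in mm, from 0 to 94, set as the call begins (- or left out, the last holds). The fingers move at their own pace and stop on an object; FORCE is the grip in N (left out, the last holds). Time passes only in rows, so rows that repeat a pose let the fingers close. It gives the time, the measured TCP pose, the force and the opening at its end, in the units of the state.
- ctrl.read_state(): the state, without advancing time (a new reading comes with each control period).
- ctrl.grab_frame(name): name is "scene" or "top" or "wrist"; returns a dict with "color" (420x560x3 uint8, blue, green, red), "depth" (420x560 float32, m along the optical axis (not along the pixel's ray), 0 where there is no reading), "vfov" (degrees; the focal length in pixels is half the picture's height over the tangent of half this angle, whatever the lens; pixels are square), "cx", "cy" (the principal point, pixels), "T" (4x4, takes a point from camera to world coordinates). Camera axes: x right, y down, z forward; pixel columns grow to the right and rows downward; lengths in m; the calibration is good to about 2 mm. A picture is of the moment at which its call begins.
- ctrl.sign_off(): hands the job in, once; it reports no verdict.
Trained networks look in a picture, given as the dict that the camera call returned (one of the last four; its "shot" number tells which), for a name from the list of things; names that differ only in an ending like _2 or _b are one class to them, and where a whole thing is asked for, a point or a joint stands for the part that bears it (a point fixed in the world has none). Each returns a list of dicts, best first, with "conf" (0 to 1); they miss things now and then, are a little off and sometimes report something else, mostly with a low value. They report only what shows in the picture. A call takes as long as a camera call. They do not tell look-alikes from the thing itself.
- ctrl.find_in(target, picture): "box" ([left, top, right, bottom] in pixels, round what is visible of it).
The state is a dict: "clock": time; "joint_pos": joint angles; "qvel": joint speeds; "joint_torque": joint torques, N m; "tool_pos": TCP position; "tcp_rot": TCP orientation; "wrist_force": force on the tool from outside, world axes, zero at the start; "wrist_torque": the same for the moment, N m; "width": opening from 0.0 (shut) to 1.0 (fully open).
Only numpy, scipy, OpenCV 4.12 (cv2) and the standard library are available. Lean on these libraries where they do the work, as an engineer would, in place of code of your own. Each camera call takes 0.05 s, during which the arm holds its last target.

## Working session

There is one attempt and no reset: what is moved stays moved. The work goes in short steps, Python scripts to look and compute and a shell command to move; the robot and the scene stay as the last step left them, time stands still between calls to the robot, and variables do not carry over. Pictures are saved under pics/ and viewed, and the job is handed in when it is done.

```bash
mkdir -p pics; ls
python3 - <<'E'
from workcell import ctrl
import cv2
print(ctrl.read_state(), ctrl.tips_ahead)
for n in ["scene","top"]:
    f=ctrl.grab_frame(n); cv2.imwrite(f"pics/{n}0.png",f["color"]); print(n,f["vfov"],f["cx"],f["cy"],f["T"].round(3).tolist(),f["shot"])
E
```

```text
pics
{'clock': 0.0, 'joint_pos': array([-1.20709498e+00,  8.79217257e-02,  1.37224242e+00, -1.04001224e-05,
        1.68357803e+00, -1.03082995e-01]), 'qvel': array([-1.43962363e-04,  2.63001192e-04,  1.22948124e-03, -1.54560859e-05,
       -2.05463037e-03, -3.36076585e-04]), 'joint_torque': array([ 4.78335255e-05, -3.40176272e+01, -3.02430904e+01,  7.18586077e-02,
        3.28924600e-02, -1.45726399e-04]), 'tool_pos': array([ 0.24732243, -0.49066668,  0.21232834]), 'tcp_rot': array([-0.16278544, -0.68783264, -0.16429154,  0.68803739]), 'wrist_force': array([ 0.72159371,  0.85617123, -0.91410158]), 'wrist_torque': array([-0.0131205 , -0.01888099,  0.06070332]), 'width': 1.0038090377966555} 0.008
scene 42.38903054641027 283.1881664580194 205.8030533603777 [[0.771, 0.382, -0.51, 1.261], [0.637, -0.458, 0.62, -0.907], [0.003, -0.803, -0.596, 0.923], [0.0, 0.0, 0.0, 1.0]] 1
top 53.376181695167 278.9512967259541 210.70170964825869 [[0.023, -0.991, 0.128, 0.391], [-1.0, -0.023, -0.002, -0.054], [0.005, -0.128, -0.992, 1.245], [0.0, 0.0, 0.0, 1.0]] 2
```

View pics/scene0.png

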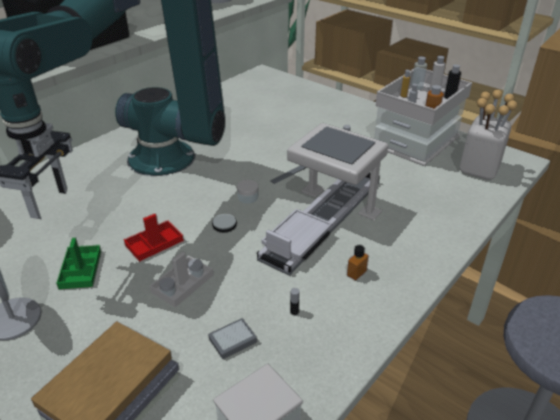

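View pics/top0.png

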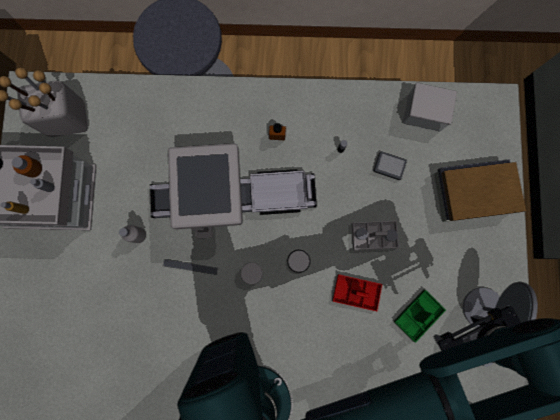

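The tray candidates in the top view are white (374,236), red (357,292) and green (419,315). The white one fits the description. The carriage is at (280,190) with its push plate at (313,190). I'll check an enlarged crop and the depth.

```bash
cat > h.py <<'E'
import numpy as np, cv2
from workcell import ctrl
def cloud(f):
    d=f["depth"];h,w=d.shape;fl=h/2/np.tan(np.radians(f["vfov"])/2)
    v,u=np.mgrid[:h,:w]
    p=np.stack([(u-f["cx"])/fl*d,(v-f["cy"])/fl*d,d],-1)
    P=p@f["T"][:3,:3].T+f["T"][:3,3]
    P[d==0]=np.nan
    return P
def R(q):
    from scipy.spatial.transform import Rotation as r
    return r.from_quat([q[1],q[2],q[3],q[0]]).as_matrix()
E
python3 - <<'E'
from h import *
f=ctrl.grab_frame("top");P=cloud(f);np.savez("top.npz",P=P,c=f["color"])
c=f["color"]
a=cv2.resize(c[130:270,235:415],None,fx=4.4,fy=4.2,interpolation=cv2.INTER_CUBIC)
a=cv2.convertScaleAbs(a,alpha=1.6,beta=10)
cv2.imwrite("pics/crop1.png",a)
for n in ["tray","carriage_deck","push_plate","station"]:
    print(n,[( [round(x) for x in d["box"]],round(d["conf"],2)) for d in ctrl.find_in(n,f)][:4])
# height map slices
z=P[...,2]
print("table z",np.nanmedian(z[300:330,260:300]))
def info(name,sl,zlo,zhi):
    Q=P[sl].reshape(-1,3);Q=Q[(Q[:,2]>zlo)&(Q[:,2]<zhi)]
    if len(Q)<5:print(name,len(Q));return
    r=cv2.minAreaRect((Q[:,:2]*1000).astype(np.float32));print(name,len(Q),"rect",np.round(r[0],1),np.round(r[1],1),round(r[2],2),"med",np.nanmedian(Q,0).round(4))
T=(slice(205,262),slice(340,405))
info("tray all",T,.012,.1);info("handle",T,.075,.1);info("pots",T,.03,.045)
C=(slice(155,225),slice(243,325))
info("plate",C,.075,.1);info("deck",C,.036,.043);info("rim",C,.043,.05)
H=(slice(130,240),slice(160,250))
info("hood",H,.19,.23)
info("rails",(slice(170,225),slice(145,325)),.022,.1)
E
```

```text
tray [([350, 220, 398, 250], 0.75), ([333, 274, 384, 310], 0.69), ([393, 289, 447, 343], 0.58)]
carriage_deck [([249, 169, 313, 216], 0.97), ([270, 124, 287, 139], 0.5)]
push_plate [([249, 168, 310, 216], 0.89)]
station []
table z -0.00020740239586514164
tray all 594 rect [ 485.5 -339.4] [ 80.1 131.1] 3.94 med [ 0.4847 -0.3308  0.033 ]
handle 63 rect [ 484.9 -338.8] [11.5 34.5] 0.9 med [ 0.4849 -0.3382  0.0888]
pots 232 rect [ 486.  -338.7] [119.5  32.6] 89.35 med [ 0.4852 -0.3176  0.0367]
plate 97 rect [ 612.8 -136.5] [68.7  9.8] 5.12 med [ 0.6127 -0.1363  0.089 ]
deck 1638 rect [606.3 -56.4] [124.9 169. ] 5.19 med [ 0.6038 -0.0528  0.0397]
rim 375 rect [605.5 -52.2] [111.9 160.2] 5.03 med [ 0.6131 -0.0482  0.0447]
hood 5763 rect [588.1 136.9] [210.  181.2] 5.33 med [0.584  0.134  0.2102]
rails 2944 rect [593.6  82.9] [128.9 490.9] 5.18 med [ 0.6022 -0.0484  0.0392]
```

View pics/crop1.png

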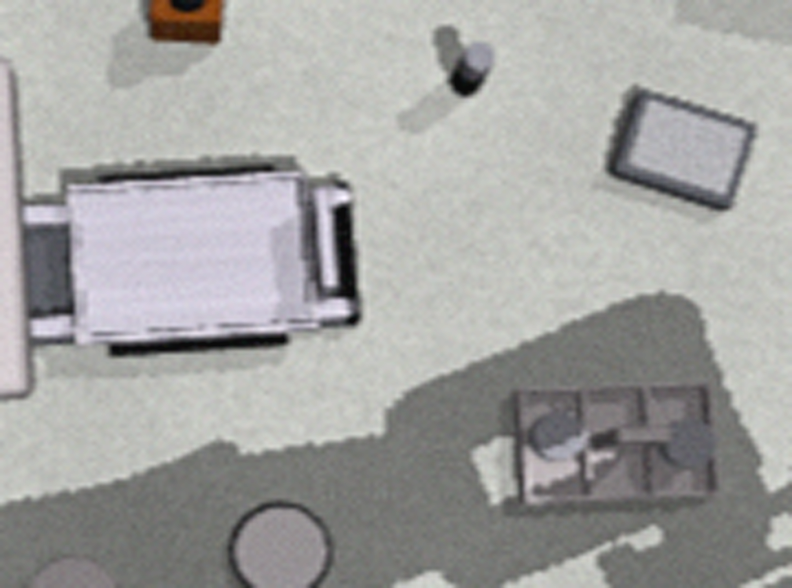

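The crop confirms it: the white tray is in shadow at crop (615,445), with a handle and two pots. Its size, handle height (0.089) and pots match the description. The station yaw is about +5.1° and the carriage is at about 0.010. The rows have no tilt axis, so I'll check the gripper geometry and the start area before moving.

Run:
```python
from h import *
f=ctrl.grab_frame("scene");P=cloud(f);c=f["color"]
cv2.imwrite("pics/crop2.png",cv2.resize(c[40:250,0:150],None,fx=4,fy=2.8,interpolation=cv2.INTER_CUBIC))
s=ctrl.read_state();M=R(s["tcp_rot"]);print(M.round(3).tolist())
L=(P-s["tool_pos"])@M
m=(np.abs(L[...,1])<.13)&(np.abs(L[...,2])<.13)&(L[...,0]<.02)&(L[...,0]>-.25)
for a in np.arange(-.25,.02,.015):
    q=L[m&(L[...,0]>=a)&(L[...,0]<a+.015)]
    if len(q):print(round(a,3),len(q),"y",np.percentile(q[:,1],[1,99]).round(3),"z",np.percentile(q[:,2],[1,99]).round(3))
w=ctrl.grab_frame("wrist");cv2.imwrite("pics/wrist0.png",w["color"]);print(w["T"].round(3).tolist())
d=np.load("top.npz");P=d["P"];
k=P[240:380,430:555];z=k[...,2]
for lo,hi in((.02,.1),(.1,.2),(.2,.3)):
    q=k[(z>lo)&(z<hi)]
    if len(q):print(lo,len(q),np.percentile(q,[2,98],axis=0).round(3).tolist())
```

```text
[[-0.0, 0.45, -0.893], [0.0, -0.893, -0.45], [-1.0, -0.0, -0.0]]
-0.25 282 y [-0.017  0.036] z [-0.037  0.018]
-0.235 302 y [-0.019  0.037] z [-0.039  0.023]
-0.22 283 y [-0.02   0.037] z [-0.039  0.024]
-0.205 228 y [-0.016  0.033] z [-0.036  0.021]
-0.19 308 y [-0.038  0.038] z [-0.039  0.03 ]
-0.175 122 y [-0.035  0.019] z [-0.037  0.017]
-0.16 242 y [-0.04   0.018] z [-0.027  0.019]
-0.145 819 y [-0.087  0.088] z [-0.036  0.024]
-0.13 457 y [-0.084  0.089] z [-0.037  0.018]
-0.115 533 y [-0.079  0.085] z [-0.037  0.026]
-0.1 208 y [-0.078  0.082] z [-0.036  0.031]
-0.085 52 y [-0.062  0.059] z [-0.013  0.006]
-0.07 136 y [-0.059  0.061] z [-0.013  0.009]
-0.055 122 y [-0.062  0.06 ] z [-0.013  0.008]
-0.04 128 y [-0.062  0.061] z [-0.014  0.008]
-0.025 121 y [-0.058  0.06 ] z [-0.013  0.009]
-0.01 91 y [-0.061  0.06 ] z [-0.013  0.008]
0.005 10 y [-0.053  0.048] z [-0.011  0.005]
[[0.451, -0.862, -0.23, 0.313], [-0.892, -0.436, -0.116, -0.457], [-0.0, 0.258, -0.966, 0.384], [0.0, 0.0, 0.0, 1.0]]
0.02 100 [[0.233, -0.657, 0.02], [0.315, -0.472, 0.098]]
0.1 506 [[0.296, -0.671, 0.105], [0.36, -0.646, 0.198]]
0.2 645 [[0.233, -0.671, 0.201], [0.351, -0.438, 0.257]]
```

View pics/crop2.png

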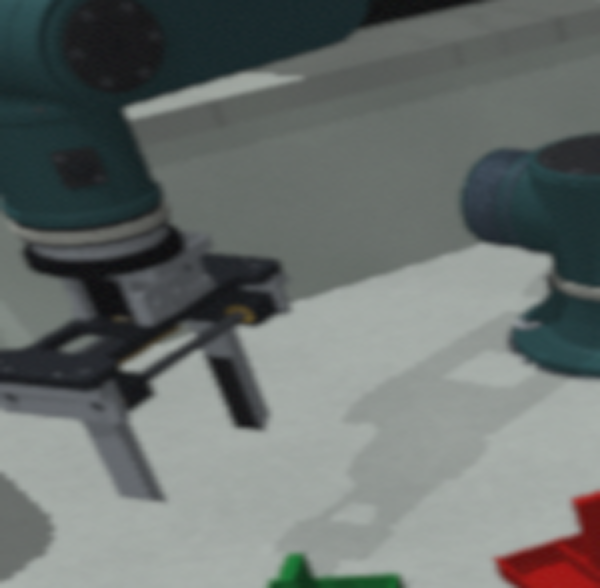

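View pics/wrist0.png

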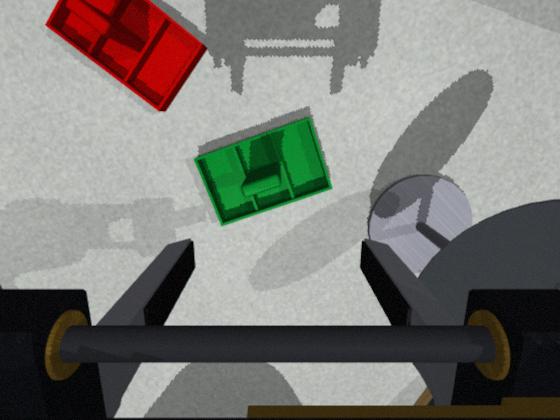

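```bash
cat >> h.py <<'E'
def plan(x,y,z,bear=None):
    s=ctrl.read_state();M=R(s["tcp_rot"]);p=s["tool_pos"]
    d=M.T@(np.array([x,y,z])-p)*1000
    b=np.degrees(np.arctan2(M[1,1],M[0,1]))
    sp=0 if bear is None else (b-bear+180)%360-180
    print("clock",s["clock"],"at",p.round(4),"xaxis",M[:,0].round(3),"bear",b.round(2),"j",s["joint_pos"].round(3),"F",s["wrist_force"].round(2),"w",round(s["width"]*94,1))
    print("shift mm",d.round(1),"len",np.linalg.norm(d).round(1),"spin",round(sp,2))
E
python3 -c "
from h import *
plan(.485,-.339,.212,0)"
```

```text
clock 0.45 at [ 0.2475 -0.4912  0.2134] xaxis [-0.  0. -1.] bear -63.25 j [-1.207  0.087  1.371 -0.     1.684 -0.103] F [ 0.18  0.15 -0.79] w 94.1
shift mm [   1.4  -29.  -280.6] len 282.1 spin -63.25
```

```bash
python3 -m crank '[{"x":0,"y":-3,"z":-35,"spin":-7},{"x":0,"y":-7,"z":-70,"spin":-14},{"x":0,"y":-11,"z":-105,"spin":-21},{"x":0,"y":-14,"z":-140,"spin":-28},{"x":0,"y":-18,"z":-175,"spin":-35},{"x":0,"y":-22,"z":-210,"spin":-42},{"x":0,"y":-25,"z":-245,"spin":-49},{"x":0,"y":-29,"z":-281,"spin":-56},{"x":0,"y":-29,"z":-281,"spin":-63},{"x":0,"y":-29,"z":-281,"spin":-63}]' 60
python3 - <<'E'
from h import *
f=ctrl.grab_frame("wrist");cv2.imwrite("pics/wrist1.png",f["color"]);P=cloud(f)
plan(.485,-.339,.066,0)
def info(name,zlo,zhi):
    m=(abs(P[...,0]-.485)<.08)&(abs(P[...,1]+.339)<.1)&(P[...,2]>zlo)&(P[...,2]<zhi)
    Q=P[m]
    if len(Q)<5:print(name,len(Q));return
    r=cv2.minAreaRect((Q[:,:2]*1000).astype(np.float32));print(name,len(Q),np.round(r[0],1),np.round(r[1],1),round(r[2],2),Q.mean(0).round(4))
info("handle",.08,.1);info("all",.015,.1);info("walls",.017,.026);info("pots",.03,.04)
E
```

```text
clock: 1.28
tool_pos: [0.4869, -0.3373, 0.213]
tcp_rot: [0.5, 0.5, 0.501, -0.5]
wrist_force: [-1.0, -0.5, -0.3]
width: 0.639
clock 1.3333 at [ 0.4859 -0.3382  0.2132] xaxis [-0.001 -0.    -1.   ] bear -0.3 j [-0.704  0.182  1.266 -0.     1.695 -0.698] F [ 0.39 -0.58 -0.57] w 60.1
shift mm [147.2  -0.8   0.8] len 147.2 spin -0.3
handle 517 [ 483.6 -341.2] [12.  35.2] 4.01 [ 0.4835 -0.3403  0.0891]
all 3932 [ 483.6 -341.8] [ 80.1 130.4] 3.99 [ 0.4839 -0.3375  0.0372]
walls 1549 [ 483.6 -341.8] [ 80.1 130.4] 3.99 [ 0.4833 -0.338   0.0208]
pots 1619 [ 484.9 -341.3] [120.1  34.6] 88.64 [ 0.4847 -0.3353  0.0366]
```

View pics/wrist1.png

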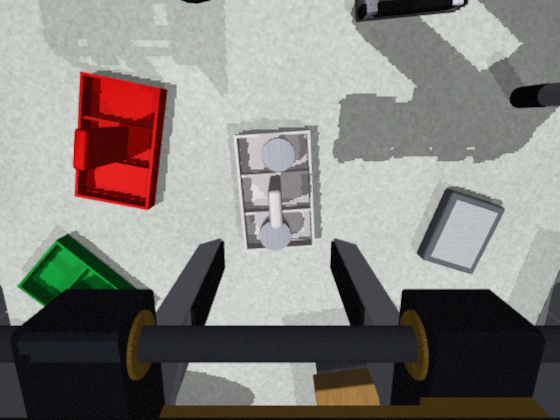

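The wrist view shows the white tray at (275,190) with both pots standing and the handle at (276,200). Its yaw is 4.0° and its centre is about (0.484,-0.341). Next I descend.

```bash
python3 -m crank '[{"x":30,"y":-1,"z":1,"spin":-4},{"x":65,"y":-1,"z":3,"spin":-4},{"x":100,"y":-1,"z":3,"spin":-4},{"x":125,"y":-1,"z":3,"spin":-4},{"x":140,"y":-1,"z":3,"spin":-4},{"x":147,"y":-1,"z":3,"spin":-4},{"x":149,"y":-1,"z":3,"spin":-4},{"x":149,"y":-1,"z":3,"spin":-4}]' 50
python3 -c "
from h import *
plan(.484,-.341,.064,4)"
```

```text
clock: 2.0
tool_pos: [0.4844, -0.342, 0.0646]
tcp_rot: [0.515, 0.484, 0.515, -0.484]
wrist_force: [0.2, -0.1, 0.8]
width: 0.529
clock 2.0 at [ 0.4844 -0.342   0.0646] xaxis [-0. -0. -1.] bear 3.55 j [-7.100e-01  2.550e-01  1.478e+00 -1.000e-03  1.409e+00 -7.720e-01] F [ 0.22 -0.12  0.83] w 49.7
shift mm [ 0.6 -0.3 -1. ] len 1.2 spin -0.45
```

```bash
python3 -m crank '[{"x":0},{"x":0},{"x":0},{"x":0},{"x":0},{"x":0},{"x":0},{"x":0}]' 0 30
python3 -m crank '[{"x":-2},{"x":-4},{"x":-8},{"x":-12},{"x":-16},{"x":-20},{"x":-20},{"x":-20}]'
python3 - <<'E'
from h import *
f=ctrl.grab_frame("scene");cv2.imwrite("pics/s2.png",cv2.resize(f["color"][180:330,80:280],None,fx=4,fy=4))
plan(.6053,-.052,.2,5.1)
E
```

```text
clock 2.05 at [ 0.4851 -0.3423  0.0656] xaxis [ 0.001 -0.002 -1.   ] bear 3.59 j [-7.100e-01  2.540e-01  1.476e+00 -1.000e-03  1.409e+00 -7.720e-01] F [ 0.25 -0.05  0.84] w 50.0
shift mm [-134.7  138.3 -281.9] len 341.7 spin -1.51schema error: expected keys x, y, z, spin
schema error: expected keys x, y, z, spin
```

View pics/s2.png

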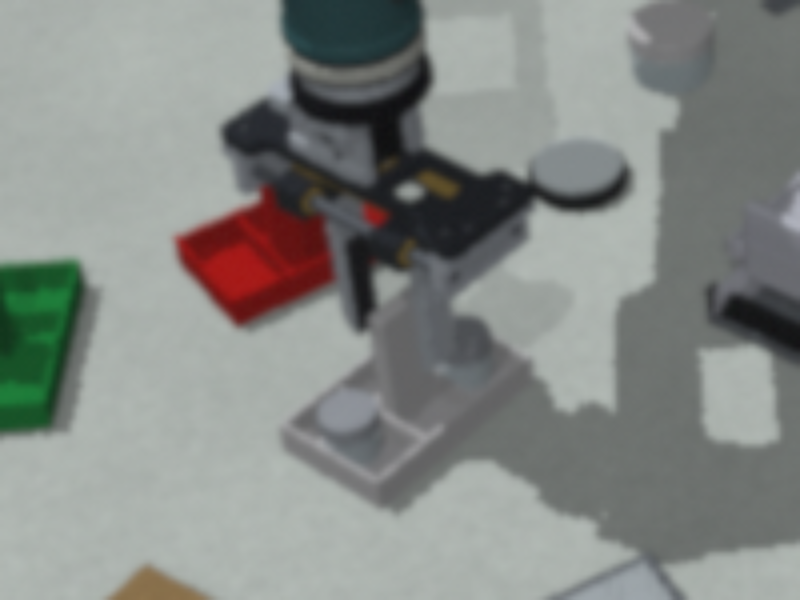

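All four keys are required, so neither call ran. The view shows the fingers straddling the handle at (405,350). I'll close now.

```bash
python3 -m crank '[{"x":0,"y":0,"z":0,"spin":0},{"x":0,"y":0,"z":0,"spin":0},{"x":0,"y":0,"z":0,"spin":0},{"x":0,"y":0,"z":0,"spin":0},{"x":0,"y":0,"z":0,"spin":0},{"x":0,"y":0,"z":0,"spin":0},{"x":0,"y":0,"z":0,"spin":0},{"x":0,"y":0,"z":0,"spin":0}]' 0 30
```

```text
clock: 2.72
tool_pos: [0.485, -0.3422, 0.0657]
tcp_rot: [0.516, 0.484, 0.515, -0.484]
wrist_force: [-0.4, 0.8, 1.0]
width: 0.128
```

```bash
python3 -m crank '[{"x":-1,"y":0,"z":0,"spin":0},{"x":-3,"y":0,"z":0,"spin":0},{"x":-7,"y":0,"z":0,"spin":0},{"x":-12,"y":0,"z":0,"spin":0},{"x":-20,"y":0,"z":0,"spin":0},{"x":-30,"y":0,"z":0,"spin":0},{"x":-42,"y":0,"z":0,"spin":0},{"x":-55,"y":0,"z":0,"spin":0},{"x":-65,"y":0,"z":0,"spin":0},{"x":-70,"y":0,"z":0,"spin":0}]'
python3 - <<'E'
from h import *
f=ctrl.grab_frame("scene");cv2.imwrite("pics/s3.png",cv2.resize(f["color"][130:330,80:300],None,fx=3,fy=3))
w=ctrl.grab_frame("wrist");cv2.imwrite("pics/w3.png",w["color"])
plan(.6053,-.052,.136,5.1)
E
```

```text
clock: 3.55
tool_pos: [0.4859, -0.3429, 0.139]
tcp_rot: [0.518, 0.484, 0.513, -0.484]
wrist_force: [0.6, -0.4, -1.5]
width: 0.128
clock 3.65 at [ 0.4858 -0.3428  0.1379] xaxis [ 0.004 -0.004 -1.   ] bear 3.59 j [-7.100e-01  2.070e-01  1.385e+00 -1.000e-03  1.544e+00 -7.720e-01] F [-0.43  0.18 -3.34] w 11.8
shift mm [   1.2  137.5 -282.7] len 314.4 spin -1.51
```

View pics/s3.png

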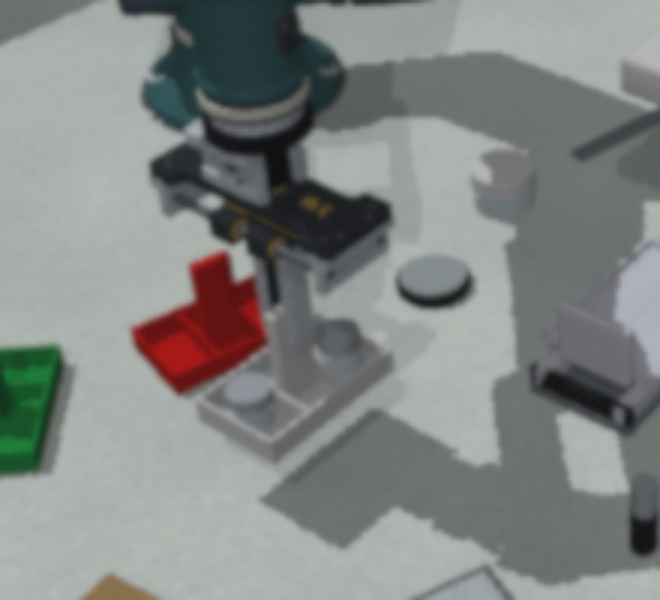

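View pics/w3.png

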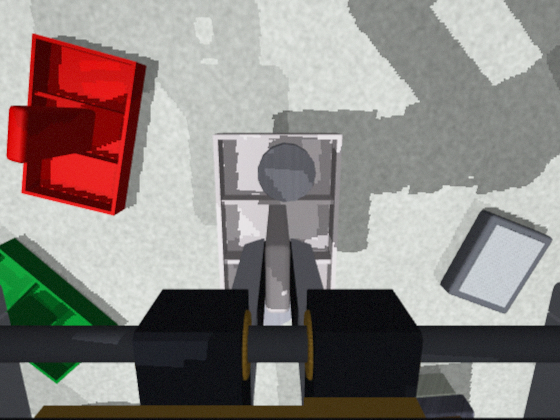

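The tray is lifted level, with both pots standing (scene crop (250,395) and (340,340)). Next I carry it above the plate height.

```bash
python3 -m crank '[{"x":-6,"y":0,"z":0,"spin":0},{"x":-14,"y":2,"z":-4,"spin":0},{"x":-24,"y":5,"z":-11,"spin":0},{"x":-34,"y":11,"z":-22,"spin":0},{"x":-42,"y":18,"z":-36,"spin":0},{"x":-47,"y":25,"z":-52,"spin":0},{"x":-50,"y":33,"z":-68,"spin":0},{"x":-50,"y":41,"z":-84,"spin":0},{"x":-50,"y":49,"z":-100,"spin":0},{"x":-50,"y":57,"z":-116,"spin":0}]'
python3 -c "
from h import *
plan(.6053,-.052,.186,5.1)"
```

```text
clock: 4.48
tool_pos: [0.536, -0.2212, 0.1889]
tcp_rot: [0.518, 0.484, 0.513, -0.484]
wrist_force: [0.5, -0.3, -2.9]
width: 0.125
clock 4.4833 at [ 0.536  -0.2212  0.1889] xaxis [ 0.005 -0.004 -1.   ] bear 3.65 j [-4.880e-01  1.550e-01  1.345e+00 -1.000e-03  1.636e+00 -5.520e-01] F [ 0.49 -0.26 -2.88] w 11.8
shift mm [   2.5   79.9 -164.4] len 182.8 spin -1.45
```

```bash
python3 -m crank '[{"x":0,"y":8,"z":-16,"spin":0},{"x":0,"y":17,"z":-35,"spin":0},{"x":0,"y":27,"z":-55,"spin":0},{"x":0,"y":37,"z":-75,"spin":0},{"x":0,"y":47,"z":-95,"spin":-0.5},{"x":0,"y":56,"z":-114,"spin":-1},{"x":0,"y":64,"z":-131,"spin":-1.4},{"x":0,"y":71,"z":-145,"spin":-1.4},{"x":0,"y":76,"z":-155,"spin":-1.4},{"x":0,"y":79,"z":-162,"spin":-1.4}]'
python3 -m crank '[{"x":0,"y":0,"z":-2,"spin":0},{"x":0,"y":0,"z":-2,"spin":0},{"x":0,"y":0,"z":-2,"spin":0}]'
python3 - <<'E'
from h import *
f=ctrl.grab_frame("top");P=cloud(f);cv2.imwrite("pics/t4.png",cv2.resize(f["color"][130:260,200:360],None,fx=4.5,fy=4.5))
plan(.6053,-.052,.110,5.1)
w=ctrl.grab_frame("wrist");cv2.imwrite("pics/w4.png",w["color"]);Pw=cloud(w)
for nm,Q in(("top",P),("wrist",Pw)):
    for lo,hi in((.132,.142),(.085,.095),(.043,.048)):
        m=(abs(Q[...,0]-.605)<.09)&(abs(Q[...,1]+.07)<.13)&(Q[...,2]>lo)&(Q[...,2]<hi);q=Q[m]
        if len(q)>5:
            r=cv2.minAreaRect((q[:,:2]*1000).astype(np.float32));print(nm,lo,len(q),np.round(r[0],1),np.round(r[1],1),round(r[2],1))
E
```

```text
clock: 5.32
tool_pos: [0.6051, -0.0523, 0.1892]
tcp_rot: [0.524, 0.477, 0.52, -0.477]
wrist_force: [-0.7, -0.4, -2.5]
width: 0.127
clock: 5.57
tool_pos: [0.6047, -0.0506, 0.1894]
tcp_rot: [0.525, 0.477, 0.519, -0.477]
wrist_force: [0.6, 0.1, -2.6]
width: 0.126
clock 5.6167 at [ 0.6047 -0.051   0.1894] xaxis [ 0.006 -0.004 -1.   ] bear 5.12 j [-0.176  0.215  1.274 -0.003  1.647 -0.265] F [-1.39  0.03 -2.39] w 11.6
shift mm [79.4  0.1  0.7] len 79.4 spin 0.02
top 0.132 27 [615.1 -41.1] [ 82.2 122.6] 18.5
top 0.085 82 [ 614.2 -136.4] [65.9 10. ] 4.5
top 0.043 157 [605.  -56.4] [110.3 168.3] 5.1
wrist 0.132 1406 [602.8 -41.5] [ 79.  111.6] 5.2
wrist 0.043 793 [597.   17.9] [111.6  15.8] 5.6
```

View pics/t4.png

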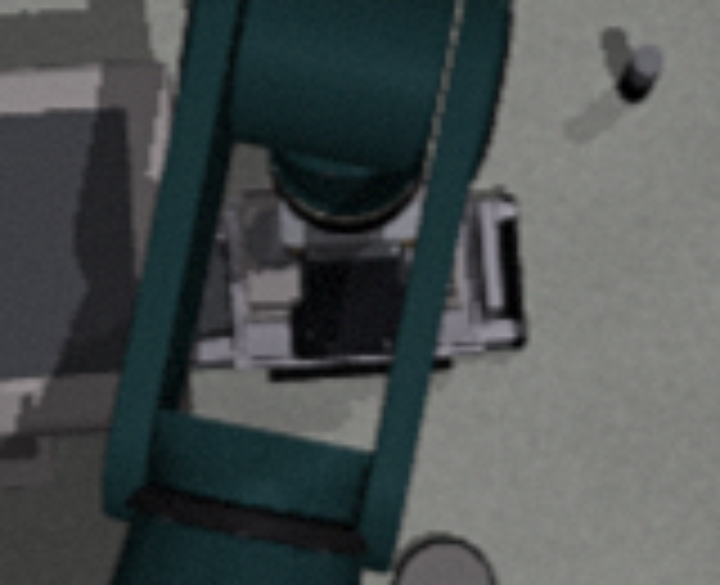

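View pics/w4.png

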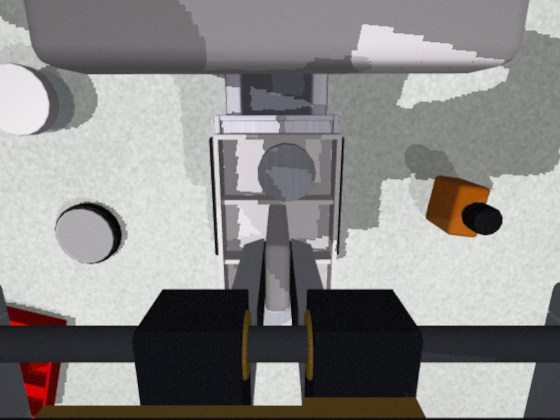

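The tray is over the recess: its centre is within about 3 mm of the deck centre and the yaw matches. Next I lower it.

```bash
python3 -m crank '[{"x":4,"y":0,"z":1,"spin":0},{"x":12,"y":0,"z":2,"spin":0},{"x":24,"y":0,"z":2,"spin":0},{"x":37,"y":0,"z":2,"spin":0},{"x":50,"y":0,"z":2,"spin":0},{"x":61,"y":0,"z":2,"spin":0},{"x":69,"y":0,"z":2,"spin":0},{"x":74,"y":0,"z":2,"spin":0},{"x":77,"y":0,"z":2,"spin":0},{"x":78,"y":0,"z":2,"spin":0}]'
python3 -m crank '[{"x":0,"y":0,"z":0,"spin":0},{"x":0,"y":0,"z":0,"spin":0}]'
python3 - <<'E'
from h import *
f=ctrl.grab_frame("scene");cv2.imwrite("pics/s5.png",cv2.resize(f["color"][130:290,220:400],None,fx=3.7,fy=3.7))
plan(.6053,-.053,.1057,5.1)
E
```

```text
clock: 6.5
tool_pos: [0.6052, -0.0533, 0.1107]
tcp_rot: [0.524, 0.477, 0.519, -0.477]
wrist_force: [-0.7, 0.0, -3.0]
width: 0.128
clock: 6.67
tool_pos: [0.6057, -0.0533, 0.1115]
tcp_rot: [0.525, 0.478, 0.519, -0.477]
wrist_force: [-0.8, -0.1, -1.9]
width: 0.123
clock 6.7167 at [ 0.6057 -0.0534  0.1116] xaxis [ 0.007 -0.004 -1.   ] bear 5.11 j [-0.179  0.25   1.387 -0.003  1.497 -0.268] F [-0.76  0.13 -1.15] w 11.9
shift mm [ 5.9 -0.4 -0.5] len 5.9 spin 0.01
```

View pics/s5.png

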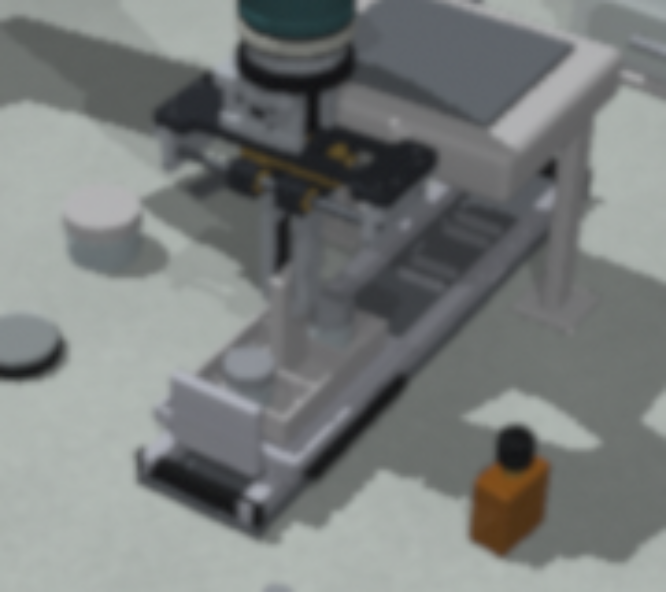

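```bash
python3 -m crank '[{"x":1.5,"y":0,"z":0,"spin":0},{"x":3,"y":0,"z":0,"spin":0},{"x":4.5,"y":0,"z":0,"spin":0},{"x":5.5,"y":0,"z":0,"spin":0},{"x":5.5,"y":0,"z":0,"spin":0},{"x":5.5,"y":0,"z":0,"spin":0}]'
python3 -c "
from h import *
plan(.6053,-.053,.1057,5.1)"
```

```text
clock: 7.22
tool_pos: [0.6057, -0.0534, 0.1061]
tcp_rot: [0.525, 0.478, 0.519, -0.477]
wrist_force: [1.1, -0.3, -3.0]
width: 0.125
clock 7.2167 at [ 0.6057 -0.0534  0.1061] xaxis [ 0.007 -0.004 -1.   ] bear 5.11 j [-0.179  0.253  1.394 -0.003  1.487 -0.268] F [ 1.08 -0.34 -3.  ] w 11.7
shift mm [ 0.4 -0.4 -0.4] len 0.7 spin 0.01
```

```bash
python3 -m crank '[{"x":1,"y":0,"z":0,"spin":0},{"x":1.5,"y":0,"z":0,"spin":0},{"x":1.5,"y":0,"z":0,"spin":0}]'
python3 -c "
from h import *
plan(.6053,-.053,.1057,5.1)"
```

```text
clock: 7.47
tool_pos: [0.6059, -0.0535, 0.1058]
tcp_rot: [0.525, 0.478, 0.519, -0.477]
wrist_force: [-0.9, -1.2, 4.8]
width: 0.13
clock 7.4667 at [ 0.6059 -0.0535  0.1058] xaxis [ 0.008 -0.004 -1.   ] bear 5.11 j [-0.18   0.253  1.395 -0.003  1.485 -0.268] F [-0.92 -1.17  4.84] w 12.3
shift mm [ 0.1 -0.6 -0.5] len 0.8 spin 0.01
```

Contact: the force went from -3 to +4.8 N at exactly the expected height. I'll open slightly and withdraw.

```bash
python3 -m crank '[{"x":0,"y":0,"z":0,"spin":0},{"x":0,"y":0,"z":0,"spin":0},{"x":0,"y":0,"z":0,"spin":0},{"x":0,"y":0,"z":0,"spin":0},{"x":0,"y":0,"z":0,"spin":0}]' 40
python3 -m crank '[{"x":-8,"y":0,"z":0,"spin":0},{"x":-20,"y":0,"z":0,"spin":0},{"x":-40,"y":0,"z":0,"spin":0},{"x":-65,"y":0,"z":0,"spin":0},{"x":-95,"y":0,"z":0,"spin":0},{"x":-125,"y":0,"z":0,"spin":0},{"x":-145,"y":0,"z":0,"spin":0},{"x":-145,"y":0,"z":0,"spin":0}]'
python3 - <<'E'
from h import *
plan(.61,-.2,.25,5.1)
w=ctrl.grab_frame("wrist");cv2.imwrite("pics/w6.png",w["color"]);Q=cloud(w)
for lo,hi in((.055,.066),(.07,.08),(.12,.135),(.043,.048)):
        m=(abs(Q[...,0]-.605)<.09)&(abs(Q[...,1]+.05)<.09)&(Q[...,2]>lo)&(Q[...,2]<hi);q=Q[m]
        if len(q)>5:
            r=cv2.minAreaRect((q[:,:2]*1000).astype(np.float32));print(lo,len(q),np.round(r[0],1),np.round(r[1],1),round(r[2],1),np.median(q[:,2]))
E
```

```text
clock: 7.88
tool_pos: [0.6059, -0.0535, 0.1056]
tcp_rot: [0.525, 0.478, 0.519, -0.477]
wrist_force: [0.5, 0.3, -0.4]
width: 0.412
clock: 8.55
tool_pos: [0.6071, -0.0532, 0.2588]
tcp_rot: [0.529, 0.48, 0.515, -0.474]
wrist_force: [-0.6, 0.7, 1.0]
width: 0.424
clock 8.55 at [ 0.6071 -0.0532  0.2588] xaxis [ 0.02  -0.007 -1.   ] bear 5.12 j [-0.179  0.201  1.153 -0.003  1.766 -0.269] F [-0.59  0.69  1.03] w 39.8
shift mm [  9.8 -10.4 146.4] len 147.1 spin 0.02
0.055 1847 [605.7 -62.1] [ 80.1 147.6] 5.3 0.06112434047468879
0.07 1825 [606.7 -63.8] [ 68.3 142.1] 4.2 0.07674126998182101
0.12 518 [604.8 -52.4] [11.9 35.2] 5.2 0.12934426717100875
0.043 3558 [604.  -54.8] [112.1 161.3] 5.4 0.04408189849346786
```

View pics/w6.png

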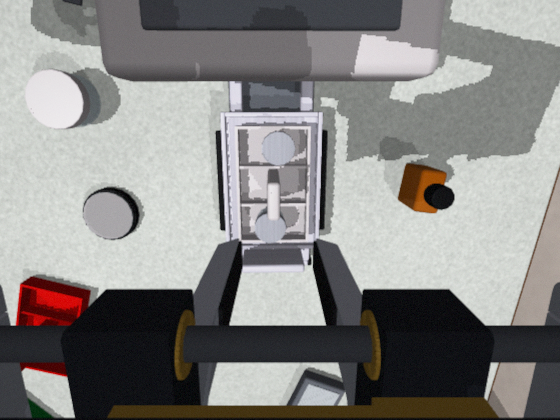

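The tray is seated: the handle is at (604.8,-52.4) against a rim centre of (604,-54.8), the wall height fits, and both pots are standing. For the push I need a lean, but the rows only shift and spin. A pose beyond reach may come back with the tool tilted outward, and the next call then starts from that tilt. On the left (bearing about 80-90°) outward is +y. I'll check that the area is free.

Run:
```python
from h import *
f=ctrl.grab_frame("scene");P=cloud(f);g=ctrl.grab_frame("top");P2=cloud(g)
A=np.concatenate([P.reshape(-1,3),P2.reshape(-1,3)])
# max height grid left side
for x in np.arange(.7,-.31,-.1):
    row=[]
    for y in np.arange(.1,1.0,.1):
        m=(abs(A[:,0]-x)<.05)&(abs(A[:,1]-y)<.05)&(A[:,2]<1.0)
        row.append("%6.2f"%np.nanmax(A[m][:,2]) if m.sum()>3 else "   nan")
    print("x%.1f"%x," ".join(row))
plan(.35,.3,.3,90)
```

```text
x0.7   0.22   0.22   0.01   0.01   0.20   0.21   0.27   0.20    nan
x0.6   0.22   0.22   0.03   0.01   0.24   0.24   0.28   0.20    nan
x0.5   0.22   0.22   0.13   0.13   0.20   0.25   0.26   0.20    nan
x0.4   0.04   0.01   0.04   0.09   0.01   0.01   0.01   0.01    nan
x0.3   0.61   0.01   0.01   0.01   0.01   0.01   0.01   0.01    nan
x0.2   0.63   0.62   0.01   0.01   0.01   0.01   0.01   0.01    nan
x0.1   0.55   0.45   0.01   0.01   0.01   0.01   0.01   0.01    nan
x0.0   0.48   0.01   0.01   0.01   0.01   0.01   0.01    nan    nan
x-0.1   0.01   0.01   0.01   0.01   0.01   0.01   0.01   0.01    nan
x-0.2    nan    nan    nan    nan   0.01   0.01   0.01   0.01    nan
x-0.3    nan    nan    nan    nan    nan   0.01   0.01   0.01    nan
clock 8.7 at [ 0.6046 -0.0528  0.2501] xaxis [ 0.007 -0.004 -1.   ] bear 5.11 j [-0.179  0.206  1.165 -0.003  1.763 -0.269] F [ 0.47 -0.35 -0.61] w 40.0
shift mm [ -53.2 -221.8 -373.8] len 437.9 spin -84.89
```

```bash
python3 -m crank '[{"x":-20,"y":-20,"z":0,"spin":0},{"x":-40,"y":-55,"z":0,"spin":0},{"x":-53,"y":-90,"z":-8,"spin":0},{"x":-53,"y":-120,"z":-35,"spin":0},{"x":-53,"y":-145,"z":-70,"spin":0},{"x":-53,"y":-165,"z":-105,"spin":0},{"x":-53,"y":-180,"z":-140,"spin":0},{"x":-53,"y":-195,"z":-178,"spin":0},{"x":-53,"y":-210,"z":-215,"spin":0},{"x":-53,"y":-222,"z":-253,"spin":0}]' 20
python3 -c "
from h import *
plan(.05,.65,.3,5)"
```

```text
clock: 9.53
tool_pos: [0.3584, 0.1806, 0.2983]
tcp_rot: [0.524, 0.477, 0.519, -0.478]
wrist_force: [0.3, 0.2, -0.2]
width: 0.212
clock 9.5333 at [0.3584 0.1806 0.2983] xaxis [ 0.004 -0.006 -1.   ] bear 5.06 j [ 0.331 -0.248  1.515 -0.007  1.872  0.24 ] F [ 0.29  0.19 -0.24] w 19.9
shift mm [  -5.4 -265.8 -494.8] len 561.7 spin 0.06
```

```bash
python3 -m crank '[{"x":0,"y":-16,"z":-30,"spin":0},{"x":0,"y":-34,"z":-63,"spin":0},{"x":0,"y":-52,"z":-98,"spin":0},{"x":0,"y":-70,"z":-132,"spin":0},{"x":0,"y":-89,"z":-166,"spin":0},{"x":0,"y":-107,"z":-200,"spin":0},{"x":0,"y":-125,"z":-235,"spin":0},{"x":0,"y":-144,"z":-270,"spin":0},{"x":0,"y":-162,"z":-303,"spin":0},{"x":0,"y":-180,"z":-337,"spin":0}]'
python3 -c "
from h import *
plan(.05,.70,.3,5)"
```

```text
clock: 10.37
tool_pos: [0.1475, 0.501, 0.2931]
tcp_rot: [0.525, 0.475, 0.519, -0.479]
wrist_force: [1.0, 0.0, 0.0]
width: 0.216
clock 10.3667 at [0.1475 0.501  0.2931] xaxis [ 0.002 -0.01  -1.   ] bear 5.09 j [ 1.18   0.03   1.274 -0.006  1.845  1.089] F [0.96 0.01 0.03] w 20.3
shift mm [  -9.1  -79.4 -206.8] len 221.7 spin 0.09
```

```bash
python3 -m crank '[{"x":0,"y":-12,"z":-32,"spin":0},{"x":0,"y":-25,"z":-66,"spin":0},{"x":0,"y":-40,"z":-100,"spin":0},{"x":0,"y":-55,"z":-135,"spin":0},{"x":0,"y":-68,"z":-170,"spin":0},{"x":0,"y":-79,"z":-207,"spin":0},{"x":0,"y":-79,"z":-240,"spin":0},{"x":0,"y":-79,"z":-270,"spin":0},{"x":0,"y":-79,"z":-300,"spin":0},{"x":0,"y":-79,"z":-330,"spin":0}]'
python3 -c "
from h import *
plan(.05,.70,.3,5)"
```

```text
clock: 11.2
tool_pos: [0.0384, 0.8092, 0.2698]
tcp_rot: [0.524, 0.475, 0.519, -0.479]
wrist_force: [-0.3, -0.1, 0.3]
width: 0.215
clock 11.2 at [0.0384 0.8092 0.2698] xaxis [ 0.001 -0.009 -1.   ] bear 5.11 j [ 1.454  0.804  0.274 -0.003  2.073  1.364] F [-0.34 -0.11  0.26] w 20.2
shift mm [-29.3   1.8 110.1] len 113.9 spin 0.11
```

Orientation was held at full stretch, with j3 at its stop. I'll see what happens when it is commanded up, so that j5 also runs out.

```bash
python3 -m crank '[{"x":-35,"y":0,"z":-20,"spin":0},{"x":-70,"y":0,"z":-20,"spin":0},{"x":-105,"y":0,"z":-20,"spin":0},{"x":-140,"y":0,"z":-20,"spin":0},{"x":-175,"y":0,"z":-20,"spin":0},{"x":-210,"y":0,"z":-20,"spin":0},{"x":-250,"y":0,"z":-20,"spin":0},{"x":-290,"y":0,"z":-20,"spin":0},{"x":-330,"y":0,"z":-20,"spin":0},{"x":-370,"y":0,"z":-20,"spin":0}]'
python3 -c "
from h import *
plan(.05,.70,.3,5)"
```

```text
clock: 12.03
tool_pos: [0.0312, 0.7101, 0.4239]
tcp_rot: [0.518, 0.483, 0.526, -0.471]
wrist_force: [0.9, 0.4, -0.1]
width: 0.209
clock 12.0333 at [0.0312 0.7101 0.4239] xaxis [ 0.003  0.02  -1.   ] bear 5.11 j [ 1.447  0.6    0.274 -0.     2.247  1.358] F [ 0.88  0.44 -0.06] w 19.6
shift mm [123.7  17.3  14.2] len 125.7 spin 0.11
```

The tilt did move, from -0.5° to +1.2°, so the solver trades orientation. I'll pull harder outward and up.

```bash
python3 -m crank '[{"x":-200,"y":0,"z":-200,"spin":0},{"x":-300,"y":0,"z":-300,"spin":0},{"x":-300,"y":0,"z":-300,"spin":0},{"x":-300,"y":0,"z":-300,"spin":0},{"x":-300,"y":0,"z":-300,"spin":0}]'
python3 -c "
from h import *
plan(.05,.70,.3,5)"
```

```text
clock: 12.45
tool_pos: [0.016, 0.7093, 0.4364]
tcp_rot: [0.511, 0.49, 0.532, -0.464]
wrist_force: [0.3, -0.2, 0.0]
width: 0.216
clock 12.45 at [0.016  0.7093 0.4364] xaxis [ 0.003  0.048 -0.999] bear 5.12 j [1.467e+00 5.820e-01 2.750e-01 2.000e-03 2.236e+00 1.379e+00] F [ 0.25 -0.2   0.04] w 20.3
shift mm [135.9  32.   18.7] len 140.8 spin 0.12
```

```bash
python3 -m crank '[{"x":0,"y":10,"z":-400,"spin":0},{"x":0,"y":10,"z":-400,"spin":0},{"x":0,"y":10,"z":-400,"spin":0}]'
python3 -m crank '[{"x":0,"y":10,"z":-400,"spin":0},{"x":0,"y":10,"z":-400,"spin":0},{"x":0,"y":10,"z":-400,"spin":0}]'
python3 -c "
from h import *
plan(.05,.70,.3,5)"
```

```text
clock: 12.7
tool_pos: [0.0075, 0.7607, 0.3863]
tcp_rot: [0.505, 0.497, 0.538, -0.457]
wrist_force: [-0.1, -0.1, -0.5]
width: 0.213
clock: 12.95
tool_pos: [-0.0003, 0.8043, 0.3403]
tcp_rot: [0.498, 0.503, 0.545, -0.449]
wrist_force: [0.8, 1.2, 0.1]
width: 0.212
clock 12.95 at [-3.000e-04  8.043e-01  3.403e-01] xaxis [ 0.003  0.101 -0.995] bear 5.13 j [1.499 0.715 0.276 0.005 2.05  1.411] F [0.8  1.21 0.09] w 19.9
shift mm [ 29.7  40.2 112. ] len 122.6 spin 0.13
```

```bash
python3 -m crank '[{"x":-400,"y":20,"z":-200,"spin":0},{"x":-400,"y":20,"z":-200,"spin":0},{"x":-400,"y":20,"z":-200,"spin":0}]'
python3 -m crank '[{"x":-400,"y":20,"z":-200,"spin":0},{"x":-400,"y":20,"z":-200,"spin":0},{"x":-400,"y":20,"z":-200,"spin":0}]'
python3 -m crank '[{"x":-400,"y":20,"z":-200,"spin":0},{"x":-400,"y":20,"z":-200,"spin":0},{"x":-400,"y":20,"z":-200,"spin":0}]'
python3 -c "
from h import *
plan(.05,.70,.3,5)"
```

```text
clock: 13.2
tool_pos: [0.0002, 0.7727, 0.3977]
tcp_rot: [0.491, 0.511, 0.551, -0.441]
wrist_force: [0.2, -1.7, 0.6]
width: 0.216
clock: 13.45
tool_pos: [0.0004, 0.7402, 0.45]
tcp_rot: [0.482, 0.519, 0.558, -0.432]
wrist_force: [-0.3, 0.7, 0.7]
width: 0.216
clock: 13.7
tool_pos: [0.0006, 0.7091, 0.4942]
tcp_rot: [0.474, 0.526, 0.565, -0.423]
wrist_force: [-0.1, -0.4, 0.5]
width: 0.215
clock 13.7 at [6.000e-04 7.091e-01 4.942e-01] xaxis [ 0.004  0.194 -0.981] bear 5.05 j [1.484 0.505 0.274 0.016 2.168 1.404] F [-0.11 -0.37  0.47] w 20.2
shift mm [189.   44.2  50.8] len 200.6 spin 0.05
```

Working well, and the tilt is now 11.2°. I'll continue to about 33°.

```bash
python3 -m crank '[{"x":-150,"y":20,"z":-400,"spin":0},{"x":-150,"y":20,"z":-400,"spin":0},{"x":-150,"y":20,"z":-400,"spin":0}]'
python3 -m crank '[{"x":-150,"y":20,"z":-400,"spin":0},{"x":-150,"y":20,"z":-400,"spin":0},{"x":-150,"y":20,"z":-400,"spin":0}]'
python3 -m crank '[{"x":-150,"y":20,"z":-400,"spin":0},{"x":-150,"y":20,"z":-400,"spin":0},{"x":-150,"y":20,"z":-400,"spin":0}]'
python3 -m crank '[{"x":-150,"y":20,"z":-400,"spin":0},{"x":-150,"y":20,"z":-400,"spin":0},{"x":-150,"y":20,"z":-400,"spin":0}]'
python3 -c "
from h import *
plan(.05,.70,.3,5)"
```

```text
clock: 13.95
tool_pos: [-0.0035, 0.7372, 0.4801]
tcp_rot: [0.465, 0.534, 0.572, -0.413]
wrist_force: [-0.2, -0.4, -0.6]
width: 0.214
clock: 14.2
tool_pos: [-0.0073, 0.7606, 0.4695]
tcp_rot: [0.457, 0.541, 0.579, -0.404]
wrist_force: [0.3, -1.0, 1.0]
width: 0.217
clock: 14.45
tool_pos: [-0.0107, 0.7791, 0.4645]
tcp_rot: [0.448, 0.549, 0.585, -0.395]
wrist_force: [0.3, -0.5, -0.2]
width: 0.215
clock: 14.7
tool_pos: [-0.0138, 0.7947, 0.4634]
tcp_rot: [0.438, 0.556, 0.592, -0.385]
wrist_force: [-0.4, -0.4, 0.5]
width: 0.211
clock 14.7 at [-0.0138  0.7947  0.4634] xaxis [ 0.002  0.322 -0.947] bear 4.91 j [1.509 0.569 0.274 0.019 1.971 1.429] F [-0.41 -0.41  0.48] w 19.9
shift mm [124.4  50.2 147.5] len 199.4 spin -0.09
```

18.8°. Seven more calls of the same.

```bash
python3 -m crank '[{"x":-150,"y":30,"z":-400,"spin":0},{"x":-150,"y":30,"z":-400,"spin":0},{"x":-150,"y":30,"z":-400,"spin":0}]'
python3 -m crank '[{"x":-150,"y":30,"z":-400,"spin":0},{"x":-150,"y":30,"z":-400,"spin":0},{"x":-150,"y":30,"z":-400,"spin":0}]'
python3 -m crank '[{"x":-150,"y":30,"z":-400,"spin":0},{"x":-150,"y":30,"z":-400,"spin":0},{"x":-150,"y":30,"z":-400,"spin":0}]'
python3 -m crank '[{"x":-150,"y":30,"z":-400,"spin":0},{"x":-150,"y":30,"z":-400,"spin":0},{"x":-150,"y":30,"z":-400,"spin":0}]'
python3 -m crank '[{"x":-150,"y":30,"z":-400,"spin":0},{"x":-150,"y":30,"z":-400,"spin":0},{"x":-150,"y":30,"z":-400,"spin":0}]'
python3 -m crank '[{"x":-150,"y":30,"z":-400,"spin":0},{"x":-150,"y":30,"z":-400,"spin":0},{"x":-150,"y":30,"z":-400,"spin":0}]'
python3 -m crank '[{"x":-150,"y":30,"z":-400,"spin":0},{"x":-150,"y":30,"z":-400,"spin":0},{"x":-150,"y":30,"z":-400,"spin":0}]'
python3 -c "
from h import *
plan(.3,.4,.35,5)"
```

```text
clock: 14.95
tool_pos: [-0.014, 0.8078, 0.4658]
tcp_rot: [0.428, 0.564, 0.599, -0.374]
wrist_force: [0.4, 0.2, 0.4]
width: 0.209
clock: 15.2
tool_pos: [-0.0142, 0.8184, 0.4713]
tcp_rot: [0.418, 0.571, 0.606, -0.363]
wrist_force: [-0.3, -1.5, 0.4]
width: 0.215
clock: 15.45
tool_pos: [-0.0144, 0.8268, 0.4803]
tcp_rot: [0.407, 0.579, 0.613, -0.352]
wrist_force: [0.3, -0.1, -0.2]
width: 0.217
clock: 15.7
tool_pos: [-0.0146, 0.833, 0.4922]
tcp_rot: [0.395, 0.586, 0.62, -0.34]
wrist_force: [0.4, -0.8, -0.3]
width: 0.214
clock: 15.95
tool_pos: [-0.0148, 0.8371, 0.5065]
tcp_rot: [0.384, 0.594, 0.627, -0.328]
wrist_force: [-0.0, 0.0, -0.8]
width: 0.214
clock: 16.2
tool_pos: [-0.0151, 0.839, 0.523]
tcp_rot: [0.372, 0.601, 0.633, -0.316]
wrist_force: [0.6, 0.1, -0.2]
width: 0.215
clock: 16.45
tool_pos: [-0.0152, 0.8388, 0.5416]
tcp_rot: [0.36, 0.608, 0.639, -0.303]
wrist_force: [-0.1, -0.5, -0.2]
width: 0.211
clock 16.45 at [-0.0152  0.8388  0.5416] xaxis [-0.001  0.559 -0.829] bear 4.4 j [1.506 0.512 0.274 0.038 1.763 1.433] F [-0.12 -0.5  -0.25] w 19.8
shift mm [-86.8 270.7 497.8] len 573.3 spin -0.6
```

The lean is 34° towards +y. Now back around in front of the hood, high up.

```bash
python3 -m crank '[{"x":-5,"y":18,"z":30,"spin":0},{"x":-10,"y":36,"z":65,"spin":0},{"x":-16,"y":54,"z":100,"spin":0},{"x":-22,"y":72,"z":135,"spin":0},{"x":-28,"y":90,"z":170,"spin":0},{"x":-34,"y":108,"z":205,"spin":0},{"x":-40,"y":127,"z":240,"spin":0},{"x":-46,"y":146,"z":275,"spin":0},{"x":-52,"y":165,"z":310,"spin":0},{"x":-58,"y":184,"z":345,"spin":0}]'
python3 -c "
from h import *
plan(.35,.05,.38,5)"
```

```text
clock: 17.28
tool_pos: [0.1999, 0.5338, 0.4067]
tcp_rot: [0.36, 0.608, 0.639, -0.303]
wrist_force: [0.9, 0.0, -0.3]
width: 0.211
clock 17.2833 at [0.1999 0.5338 0.4067] xaxis [-0.001  0.56  -0.829] bear 4.43 j [ 0.898 -0.241  1.412  0.358  1.491  0.865] F [ 0.91  0.03 -0.34] w 19.9
shift mm [-248.8  110.8  427.9] len 507.2 spin -0.57
```

```bash
python3 -m crank '[{"x":-18,"y":10,"z":30,"spin":0},{"x":-37,"y":20,"z":63,"spin":0},{"x":-55,"y":30,"z":95,"spin":0},{"x":-74,"y":40,"z":127,"spin":0},{"x":-92,"y":50,"z":159,"spin":0},{"x":-111,"y":60,"z":191,"spin":0},{"x":-130,"y":70,"z":223,"spin":0},{"x":-148,"y":80,"z":255,"spin":0},{"x":-167,"y":90,"z":287,"spin":0},{"x":-185,"y":100,"z":319,"spin":0}]'
python3 -c "
from h import *
plan(.42,-.08,.38,5)"
```

```text
clock: 18.12
tool_pos: [0.329, 0.1728, 0.3879]
tcp_rot: [0.361, 0.609, 0.639, -0.302]
wrist_force: [1.1, -0.2, 1.1]
width: 0.214
clock 18.1167 at [0.329  0.1728 0.3879] xaxis [ 0.002  0.56  -0.829] bear 4.37 j [-0.231 -0.4    1.563  0.654  2.031 -0.04 ] F [ 1.11 -0.16  1.09] w 20.1
shift mm [-134.7   70.9  221.5] len 268.8 spin -0.63
```

```bash
python3 -m crank '[{"x":-16,"y":9,"z":27,"spin":0},{"x":-34,"y":18,"z":55,"spin":0},{"x":-51,"y":27,"z":83,"spin":0},{"x":-68,"y":36,"z":111,"spin":0},{"x":-84,"y":45,"z":139,"spin":0},{"x":-101,"y":54,"z":167,"spin":0},{"x":-118,"y":63,"z":195,"spin":0},{"x":-135,"y":71,"z":222,"spin":0},{"x":-135,"y":71,"z":222,"spin":0}]'
python3 -c "
from h import *
plan(.618,-.21,.25,5)"
```

```text
clock: 18.87
tool_pos: [0.4218, -0.0849, 0.3775]
tcp_rot: [0.359, 0.61, 0.638, -0.304]
wrist_force: [-0.9, -1.0, -0.6]
width: 0.214
clock 18.8667 at [ 0.4218 -0.0849  0.3775] xaxis [ 0.003  0.56  -0.828] bear 4.02 j [-0.694 -0.013  1.267  0.569  2.21  -0.51 ] F [-0.94 -1.01 -0.59] w 20.1
shift mm [ 36.  180.3 191.3] len 265.3 spin -0.98
```

```bash
python3 -m crank '[{"x":0,"y":15,"z":22,"spin":-1},{"x":0,"y":35,"z":50,"spin":-1},{"x":0,"y":58,"z":80,"spin":-1},{"x":0,"y":82,"z":110,"spin":-1},{"x":6,"y":106,"z":135,"spin":-1},{"x":14,"y":130,"z":157,"spin":-1},{"x":24,"y":152,"z":175,"spin":-1},{"x":31,"y":170,"z":187,"spin":-1},{"x":36,"y":180,"z":191,"spin":-1},{"x":36,"y":180,"z":191,"spin":-1}]'
python3 - <<'E'
from h import *
plan(.618,-.20,.075,5)
f=ctrl.grab_frame("scene");cv2.imwrite("pics/s7.png",f["color"])
w=ctrl.grab_frame("wrist");cv2.imwrite("pics/w7.png",w["color"]);Q=cloud(w)
for lo,hi in((.085,.095),(.12,.135),(.0435,.048)):
        m=(abs(Q[...,0]-.605)<.09)&(abs(Q[...,1]+.07)<.13)&(Q[...,2]>lo)&(Q[...,2]<hi);q=Q[m]
        if len(q)>5:
            r=cv2.minAreaRect((q[:,:2]*1000).astype(np.float32));print(lo,len(q),np.round(r[0],1),np.round(r[1],1),round(r[2],1),np.median(q[:,2]))
E
```

```text
clock: 19.7
tool_pos: [0.6185, -0.2086, 0.2476]
tcp_rot: [0.362, 0.607, 0.642, -0.298]
wrist_force: [0.2, 0.2, 0.1]
width: 0.212
clock 19.7 at [ 0.6185 -0.2086  0.2476] xaxis [-0.001  0.563 -0.827] bear 4.93 j [-0.652  0.526  0.865  0.536  2.076 -0.57 ] F [0.19 0.17 0.15] w 19.9
shift mm [147.5  -9.6  89.5] len 172.8 spin -0.07
0.085 663 [ 608.3 -105.9] [68.8 75.8] 5.3 0.08958761910727364
0.12 400 [604.8 -53.4] [11.6 36.3] 5.6 0.12953840633962183
0.0435 2248 [604.  -58.4] [112.  171.1] 5.4 0.04462668986691998
```

View pics/s7.png

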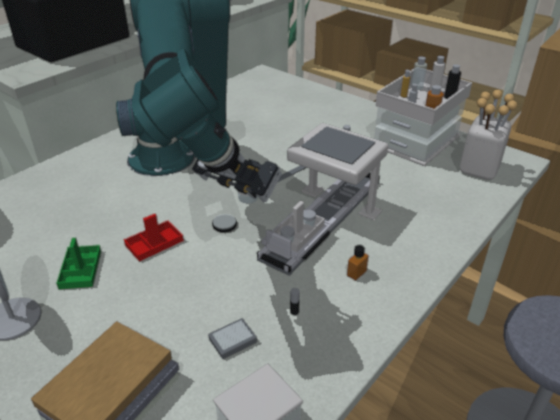

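View pics/w7.png

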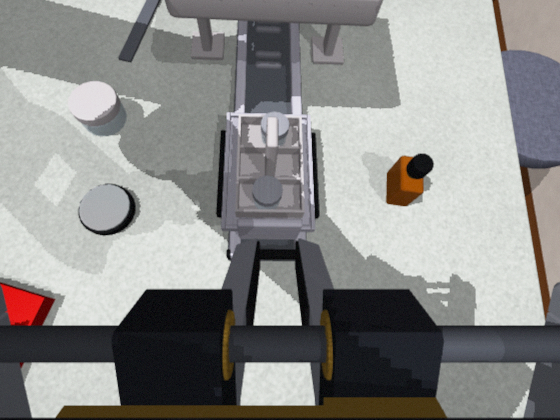

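Both views are consistent: the leaned tool is clear behind the plate, the tray is seated, and the bystanders are untouched. I'll descend behind the plate.

```bash
python3 -m crank '[{"x":12,"y":-1,"z":7,"spin":0},{"x":30,"y":-2,"z":18,"spin":0},{"x":50,"y":-3,"z":30,"spin":0},{"x":70,"y":-5,"z":42,"spin":0},{"x":90,"y":-6,"z":55,"spin":0},{"x":110,"y":-8,"z":67,"spin":0},{"x":128,"y":-9,"z":78,"spin":0},{"x":140,"y":-10,"z":86,"spin":0},{"x":147,"y":-10,"z":90,"spin":0},{"x":147,"y":-10,"z":90,"spin":0}]' 10
python3 - <<'E'
from h import *
plan(.6145,-.165,.073,5)
f=ctrl.grab_frame("scene");cv2.imwrite("pics/s8.png",cv2.resize(f["color"][120:340,180:420],None,fx=3,fy=2.7))
E
```

```text
clock: 20.63
tool_pos: [0.6163, -0.2012, 0.078]
tcp_rot: [0.363, 0.607, 0.641, -0.298]
wrist_force: [-0.3, 0.2, -0.6]
width: 0.107
clock 20.6333 at [ 0.6163 -0.2012  0.078 ] xaxis [ 0.001  0.561 -0.828] bear 4.92 j [-0.646  0.582  1.122  0.478  1.797 -0.727] F [-0.28  0.21 -0.62] w 10.1
shift mm [ 24.5   1.1 -27.2] len 36.6 spin -0.08
```

View pics/s8.png

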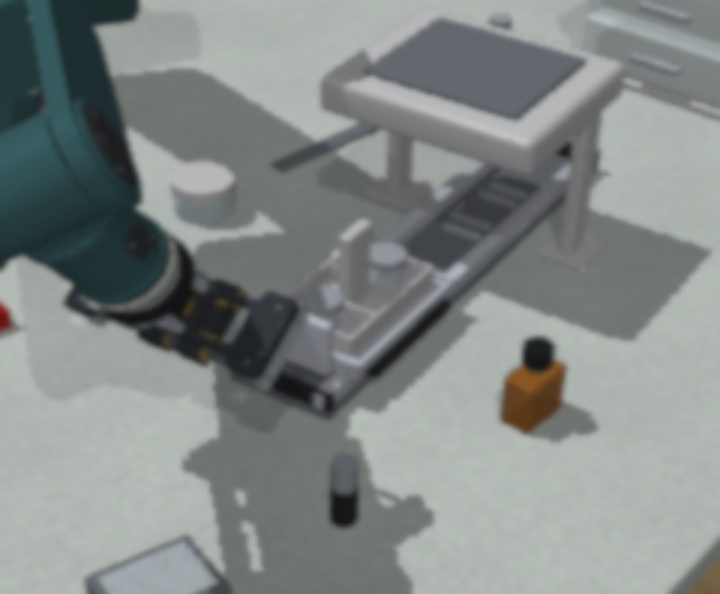

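Run:
```python
from h import *
s=ctrl.read_state();M=R(s["tcp_rot"]);u=np.array([-.0893,.996,0])
print("per100",(M.T@u*100).round(2))
plan(.6141,-.156,.073,5)
```

```text
per100 [ 55.78  -0.34 -82.99]
clock 20.6833 at [ 0.6169 -0.2016  0.0793] xaxis [ 0.002  0.56  -0.828] bear 4.93 j [-0.646  0.581  1.12   0.479  1.798 -0.727] F [-1.    0.41  1.3 ] w 9.9
shift mm [ 30.8   0.7 -34.3] len 46.1 spin -0.07
```

```bash
python3 -m crank '[{"x":6,"y":0,"z":-5,"spin":0},{"x":13,"y":0,"z":-12,"spin":0},{"x":20,"y":0,"z":-20,"spin":0},{"x":25,"y":1,"z":-26,"spin":0},{"x":28,"y":1,"z":-30,"spin":0},{"x":30,"y":1,"z":-33,"spin":0},{"x":31,"y":1,"z":-34,"spin":0},{"x":31,"y":1,"z":-34,"spin":0}]'
python3 -c "
from h import *
plan(.6141,-.156,.073,5)"
python3 -m crank '[{"x":1,"y":0,"z":-2,"spin":0},{"x":3,"y":0,"z":-4,"spin":0},{"x":5,"y":0,"z":-7,"spin":0},{"x":8,"y":0,"z":-12,"spin":0},{"x":11,"y":0,"z":-17,"spin":0},{"x":14,"y":0,"z":-21,"spin":0},{"x":16,"y":0,"z":-24,"spin":0},{"x":17,"y":0,"z":-25,"spin":0},{"x":17,"y":0,"z":-25,"spin":0}]'
python3 - <<'E'
from h import *
plan(.6141,-.156,.073,5)
w=ctrl.grab_frame("wrist");cv2.imwrite("pics/w9.png",w["color"]);Q=cloud(w)
np.save("q9.npy",Q)
for lo,hi in((.122,.135),):
        m=(abs(Q[...,0]-.605)<.09)&(abs(Q[...,1]+.03)<.15)&(Q[...,2]>lo)&(Q[...,2]<hi);q=Q[m]
        r=cv2.minAreaRect((q[:,:2]*1000).astype(np.float32));print(lo,len(q),np.round(r[0],1),np.round(r[1],1),round(r[2],1))
E
```

```text
clock: 21.35
tool_pos: [0.6145, -0.1558, 0.073]
tcp_rot: [0.365, 0.607, 0.64, -0.298]
wrist_force: [0.8, 0.4, -0.2]
width: 0.107
clock 21.35 at [ 0.6145 -0.1558  0.073 ] xaxis [ 0.002  0.56  -0.828] bear 4.95 j [-0.596  0.531  1.209  0.491  1.741 -0.701] F [ 0.81  0.45 -0.21] w 10.1
shift mm [-0.1 -0.5  0.1] len 0.5 spin -0.05
clock: 22.1
tool_pos: [0.6118, -0.1248, 0.0729]
tcp_rot: [0.365, 0.607, 0.641, -0.298]
wrist_force: [1.7, -0.3, 1.2]
width: 0.106
clock 22.1 at [ 0.6118 -0.1248  0.0729] xaxis [ 0.002  0.561 -0.828] bear 5.0 j [-0.561  0.495  1.261  0.501  1.71  -0.678] F [ 1.72 -0.27  1.21] w 9.9
shift mm [-17.6  -0.4  25.8] len 31.3 spin 0.0
0.122 2254 [607.1 -90.7] [ 19.5 173.9] 2.1
```

View pics/w9.png

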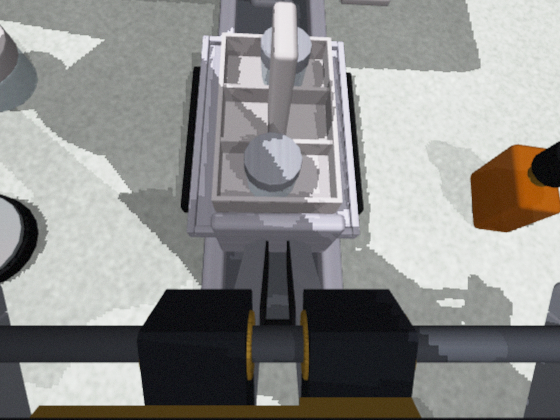

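```bash
cat >> h.py <<'E'
def carr():
    w=ctrl.grab_frame("wrist");Q=cloud(w);s=ctrl.read_state()
    u=np.array([-.0893,.996]);n=np.array([.996,.0893]);o=np.array([.5875,.1472])  # first stop
    p=Q[...,:2]-o;Y=p@u;X=p@n;Z=Q[...,2];t=(s["tool_pos"][:2]-o)
    m=(abs(X)<.012)&(Y>t@u+.05)&(Y<.06)&(Z>.122)&(Z<.135)
    if m.sum()>5:print("handle Y %.1f..%.1f X %.1f..%.1f"%(*np.percentile(Y[m],[1,99])*1000,*np.percentile(X[m],[1,99])*1000))
    m=(abs(X)<.06)&(Y>t@u+.005)&(Y<t@u+.05)&(Z>.086)&(Z<.0935)
    if m.sum()>5:print("plate top Y %.1f..%.1f"%tuple(np.percentile(Y[m],[2,98])*1000), "(at stop: -90..-80)")
    print("TCP Y %.1f X %.1f z %.1f"%(t@u*1000,t@n*1000,s["tool_pos"][2]*1000))
    return w
E
python3 - <<'E'
from h import *
carr()
E
```

```text
handle Y -187.9..-153.3 X -7.0..4.7
plate top Y -260.0..-250.7 (at stop: -90..-80)
TCP Y -273.6 X -0.0 z 72.9
```

The carriage moves with the tool: the deck is 170 mm short of the stop, and the plate face is 13.4 mm ahead of the TCP. Continuing.

```bash
python3 -m crank '[{"x":2.2,"y":0,"z":-3.3,"spin":0},{"x":6.1,"y":0,"z":-9.1,"spin":0},{"x":11.7,"y":0,"z":-17.4,"spin":0},{"x":18.4,"y":0,"z":-27.4,"spin":0},{"x":25.1,"y":0,"z":-37.4,"spin":0},{"x":31.8,"y":0,"z":-47.3,"spin":0},{"x":38.5,"y":0,"z":-57.3,"spin":0},{"x":44,"y":0,"z":-65.6,"spin":0},{"x":48.5,"y":0,"z":-72.2,"spin":0},{"x":51,"y":0,"z":-76,"spin":0}]'
python3 - <<'E'
from h import *
w=carr();cv2.imwrite("pics/w10.png",w["color"]);plan(.6,-.06,.073,5)
E
```

```text
clock: 23.03
tool_pos: [0.6037, -0.0324, 0.0731]
tcp_rot: [0.364, 0.606, 0.641, -0.297]
wrist_force: [-0.4, -2.5, -0.5]
width: 0.108
handle Y -95.4..-61.0 X -7.3..4.5
plate top Y -167.5..-158.3 (at stop: -90..-80)
TCP Y -179.9 X 0.1 z 73.2
clock 23.0833 at [ 0.6036 -0.0319  0.0732] xaxis [ 0.001  0.562 -0.827] bear 5.07 j [-0.444  0.403  1.391  0.533  1.622 -0.599] F [0.56 0.11 0.07] w 10.0
shift mm [-15.6  -6.1  22.8] len 28.3 spin 0.07
```

View pics/w10.png

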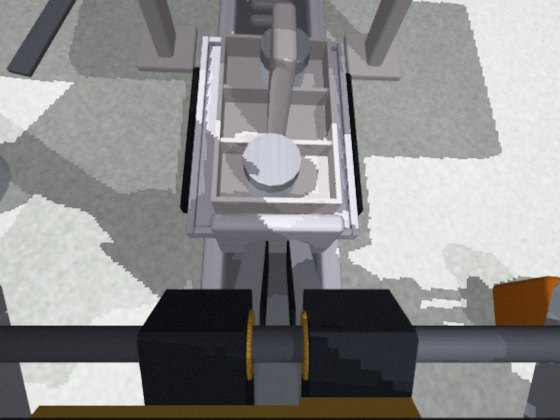

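77 mm remain and nothing has shifted. I'll push 50 mm, slowing at the end.

```bash
python3 -m crank '[{"x":2.2,"y":0,"z":-3.3,"spin":0},{"x":5.6,"y":0,"z":-8.3,"spin":0},{"x":10,"y":0,"z":-15,"spin":0},{"x":14.5,"y":0,"z":-21.6,"spin":0},{"x":19,"y":0,"z":-28.2,"spin":0},{"x":22.5,"y":0,"z":-33.5,"spin":0},{"x":25,"y":0,"z":-37.4,"spin":0},{"x":26.5,"y":0,"z":-39.5,"spin":0},{"x":27,"y":0,"z":-40.5,"spin":0},{"x":27,"y":0,"z":-40.5,"spin":0}]'
python3 - <<'E'
from h import *
w=carr();cv2.imwrite("pics/w11.png",w["color"]);plan(.6,-.06,.073,5)
f=ctrl.grab_frame("scene");cv2.imwrite("pics/s11.png",cv2.resize(f["color"][100:300,200:420],None,fx=3.5,fy=3))
E
```

```text
clock: 23.92
tool_pos: [0.5993, 0.017, 0.0736]
tcp_rot: [0.364, 0.606, 0.642, -0.297]
wrist_force: [0.4, 0.2, -0.1]
width: 0.106
plate top Y -117.6..-108.4 (at stop: -90..-80)
TCP Y -130.9 X 0.1 z 73.6
clock 23.9667 at [0.5993 0.0169 0.0736] xaxis [ 0.001  0.562 -0.827] bear 5.08 j [-0.376  0.363  1.445  0.551  1.576 -0.549] F [ 0.34  0.1  -0.64] w 9.8
shift mm [-42.7  -6.1  63.6] len 76.9 spin 0.08
```

View pics/s11.png

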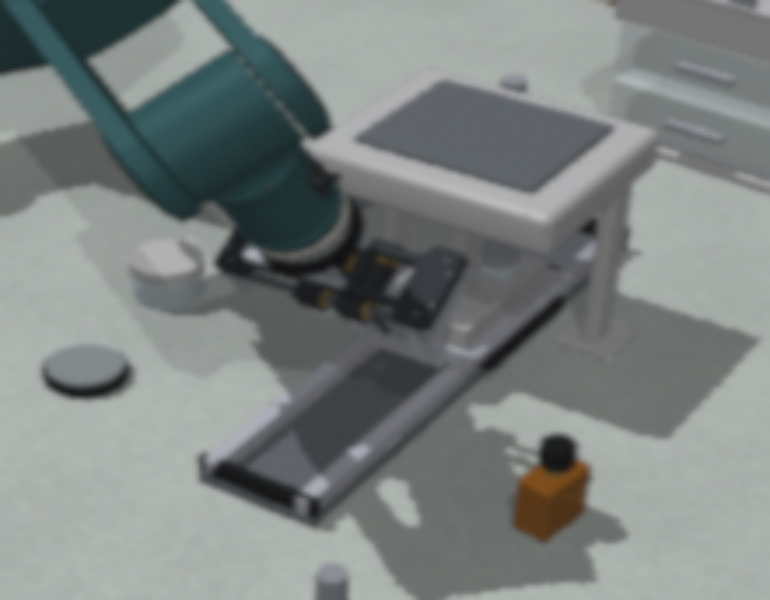

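About 27 mm remain and there is still clearance to the hood. I'll push slowly into the detent.

```bash
python3 -m crank '[{"x":1.1,"y":0,"z":-1.7,"spin":0},{"x":2.2,"y":0,"z":-3.3,"spin":0},{"x":3.4,"y":0,"z":-5,"spin":0},{"x":4.5,"y":0,"z":-6.6,"spin":0},{"x":5.6,"y":0,"z":-8.3,"spin":0},{"x":6.7,"y":0,"z":-10,"spin":0},{"x":7.3,"y":0,"z":-10.8,"spin":0}]'
python3 -c "
from h import *
carr()
plan(.6,-.06,.073,5)"
```

```text
clock: 24.6
tool_pos: [0.5988, 0.0251, 0.0737]
tcp_rot: [0.367, 0.606, 0.639, -0.3]
wrist_force: [-2.0, -16.1, 3.6]
width: 0.107
plate top Y -111.0..-101.6 (at stop: -90..-80)
TCP Y -122.7 X 0.4 z 73.7
clock 24.65 at [0.5988 0.0251 0.0737] xaxis [ 0.004  0.554 -0.832] bear 4.98 j [-0.361  0.353  1.455  0.547  1.562 -0.535] F [ -2.96 -13.6    2.72] w 9.8
shift mm [-46.6  -6.2  70.9] len 85.1 spin -0.02
```

The resistance is -14 N at about 20 mm before the stop. By geometry the body is about 39 mm clear of the hood edge, so this is the detent. Continuing in small steps.

```bash
python3 -m crank '[{"x":1.7,"y":0,"z":-2.5,"spin":0},{"x":2.8,"y":0,"z":-4.2,"spin":0},{"x":3.9,"y":0,"z":-5.8,"spin":0},{"x":4.5,"y":0,"z":-6.6,"spin":0},{"x":5,"y":0,"z":-7.5,"spin":0}]'
python3 - <<'E'
from h import *
w=carr();cv2.imwrite("pics/w12.png",w["color"])
plan(.6,-.06,.073,5)
E
```

```text
clock: 25.07
tool_pos: [0.5988, 0.0258, 0.0738]
tcp_rot: [0.372, 0.604, 0.635, -0.305]
wrist_force: [-4.8, -24.7, 7.3]
width: 0.106
plate top Y -110.6..-101.1 (at stop: -90..-80)
TCP Y -122.0 X 0.4 z 73.8
clock 25.1167 at [0.5988 0.0257 0.0738] xaxis [ 0.008  0.541 -0.841] bear 4.83 j [-0.353  0.344  1.459  0.535  1.552 -0.525] F [ -3.76 -23.13   5.89] w 10.2
shift mm [-45.6  -6.1  72.3] len 85.7 spin -0.17
```

View pics/w12.png

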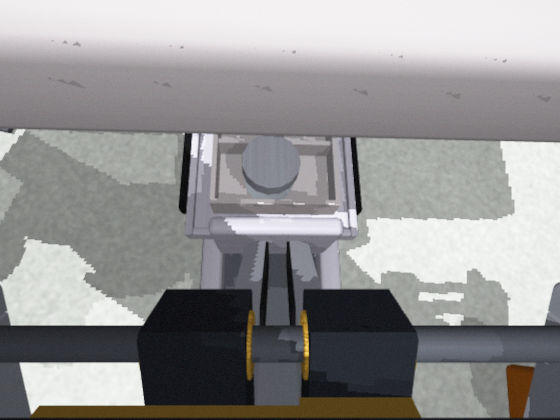

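Run:
```python
from h import *
s=ctrl.read_state();print(s["wrist_torque"].round(2),s["wrist_force"].round(1),s["joint_torque"].round(1))
M=R(s["tcp_rot"]);print("torque tool",(M.T@s["wrist_torque"]).round(2),"force tool",(M.T@s["wrist_force"]).round(1))
f=ctrl.grab_frame("scene");cv2.imwrite("pics/s12.png",cv2.resize(f["color"][100:280,220:420],None,fx=4,fy=3.3,interpolation=cv2.INTER_CUBIC))
g=ctrl.grab_frame("top");cv2.imwrite("pics/t12.png",cv2.resize(g["color"][110:270,140:350],None,fx=3.7,fy=3.7,interpolation=cv2.INTER_CUBIC))
```

```text
[-3.3   0.73  0.57] [ -3.8 -23.1   5.9] [ 13.5 -37.8 -22.7   7.8   1.7   0.1]
torque tool [-0.11 -3.19 -1.26] force tool [-17.5  -5.3  15.8]
```

View pics/s12.png

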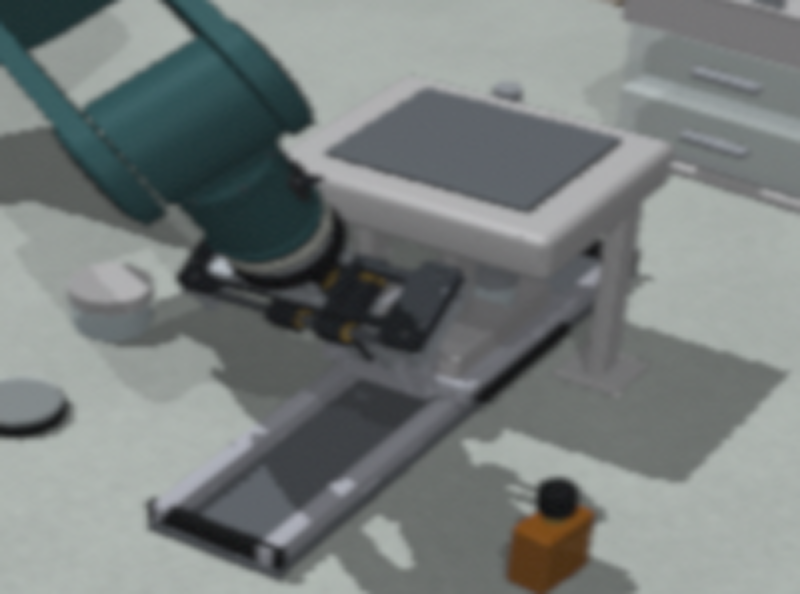

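View pics/t12.png

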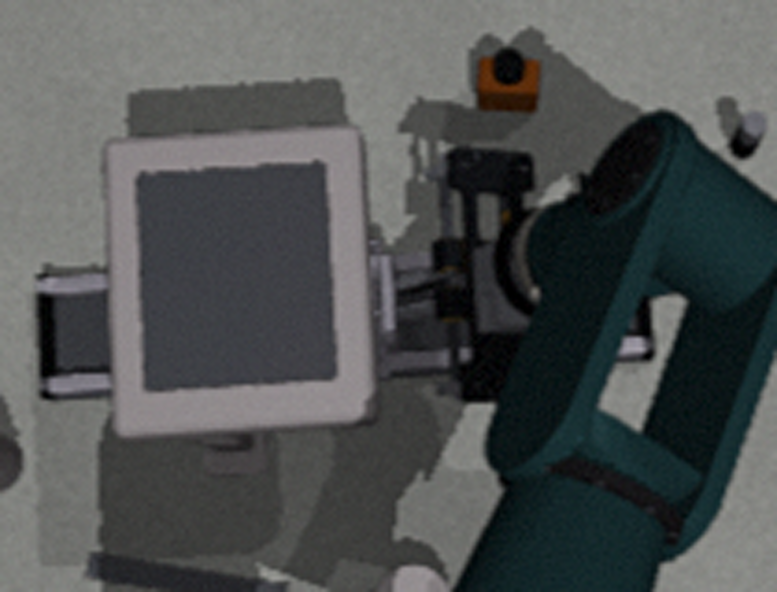

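The views and torques show contact only at the plate. The gripper is about 40 mm from the hood, and the j1 torque matches the 23 N at the tip. By my estimate the carriage sits exactly at the start of the bump (joint about 0.19). I'll push a little further and hold.

```bash
python3 -m crank '[{"x":2.8,"y":0,"z":-4.2,"spin":0},{"x":4.5,"y":0,"z":-6.6,"spin":0},{"x":5.6,"y":0,"z":-8.3,"spin":0},{"x":5.6,"y":0,"z":-8.3,"spin":0},{"x":5.6,"y":0,"z":-8.3,"spin":0},{"x":5.6,"y":0,"z":-8.3,"spin":0}]'
python3 - <<'E'
from h import *
carr();plan(.6,-.06,.073,5)
s=ctrl.read_state();print(s["wrist_torque"].round(2))
E
```

```text
clock: 25.72
tool_pos: [0.5988, 0.026, 0.074]
tcp_rot: [0.378, 0.603, 0.631, -0.31]
wrist_force: [-4.5, -26.9, 7.7]
width: 0.111
plate top Y -110.5..-100.9 (at stop: -90..-80)
TCP Y -121.8 X 0.4 z 74.0
clock 25.7667 at [0.5988 0.026  0.074 ] xaxis [ 0.012  0.526 -0.85 ] bear 4.64 j [-0.346  0.335  1.464  0.523  1.541 -0.515] F [ -6.17 -25.57   8.21] w 10.0
shift mm [-44.4  -5.8  73.4] len 86.0 spin -0.36
[-3.7   0.84  0.59]
```

It is a hard stall at 27 N, which is well above the detent's stated force. I'll back off a little and look under the hood.

```bash
python3 -m crank '[{"x":-4,"y":0,"z":6,"spin":0},{"x":-12,"y":0,"z":18,"spin":0},{"x":-23,"y":0,"z":34,"spin":0},{"x":-35,"y":0,"z":50,"spin":0},{"x":-45,"y":0,"z":66,"spin":0},{"x":-45,"y":0,"z":66,"spin":0}]'
python3 - <<'E'
from h import *
w=carr();cv2.imwrite("pics/w13.png",cv2.convertScaleAbs(w["color"],alpha=1.3));plan(.6,-.06,.073,5)
f=ctrl.grab_frame("scene");cv2.imwrite("pics/s13.png",cv2.convertScaleAbs(cv2.resize(f["color"][120:260,250:410],None,fx=5,fy=4.2,interpolation=cv2.INTER_CUBIC),alpha=1.6))
P=cloud(f)
u=np.array([-.0893,.996]);n=np.array([.996,.0893]);o=np.array([.5875,.1472])
p=P[...,:2]-o;Y=p@u;X=p@n;Z=P[...,2]
for zlo in np.arange(.03,.2,.01):
    m=(abs(X)<.07)&(Y>-.115)&(Y<.12)&(Z>zlo)&(Z<zlo+.01)
    if m.sum()>3: print("z%.2f"%zlo,m.sum(),"Y",(np.percentile(Y[m],[0,100])*1000).round(),"X",(np.percentile(X[m],[0,100])*1000).round())
E
```

```text
clock: 26.27
tool_pos: [0.6056, -0.0563, 0.0774]
tcp_rot: [0.377, 0.604, 0.63, -0.311]
wrist_force: [-0.6, -0.2, -0.2]
width: 0.108
plate top Y -197.2..-196.7 (at stop: -90..-80)
TCP Y -202.5 X -0.3 z 77.4
clock 26.3167 at [ 0.6053 -0.0545  0.0774] xaxis [ 0.013  0.527 -0.85 ] bear 4.53 j [-0.461  0.396  1.376  0.499  1.62  -0.597] F [-0.54  1.1  -0.83] w 9.9
shift mm [ 0.8 -6.   6.4] len 8.8 spin -0.47
z0.03 232 Y [-115.  114.] X [-3. 66.]
z0.04 436 Y [-115.   61.] X [-56.  60.]
z0.05 262 Y [-115.   45.] X [-40.  56.]
z0.06 203 Y [-115.   44.] X [-39.  44.]
z0.07 202 Y [-115.   27.] X [-19.  36.]
z0.08 78 Y [-114.   20.] X [-11.  37.]
z0.09 34 Y [-113.  -10.] X [-0. 35.]
z0.10 27 Y [-42. -10.] X [-5. 10.]
z0.11 20 Y [-45. -27.] X [-4. 10.]
z0.12 6 Y [-41. -36.] X [-2.  8.]
z0.16 7 Y [-99. -95.] X [-56.  65.]
z0.17 118 Y [-105.  -97.] X [-69.  68.]
z0.18 164 Y [-108.  -96.] X [-70.  69.]
z0.19 163 Y [-106.  -96.] X [-70.  69.]
```

View pics/s13.png

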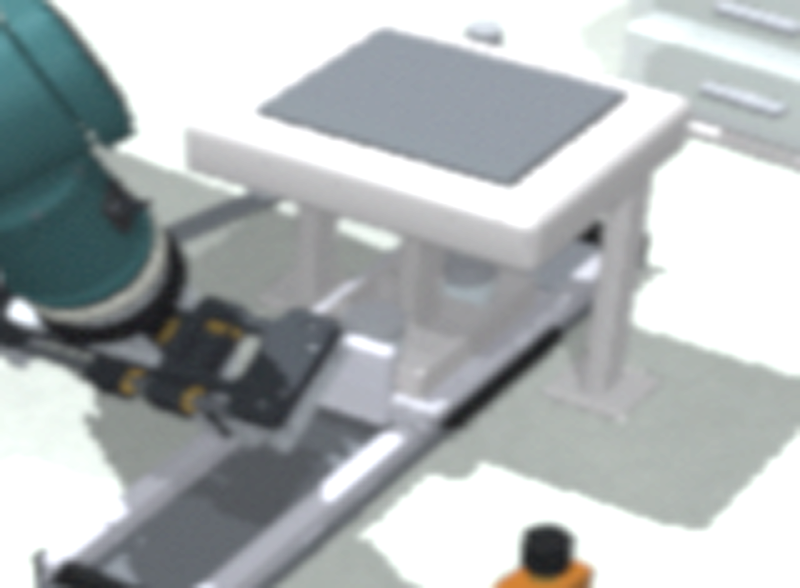

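View pics/w13.png

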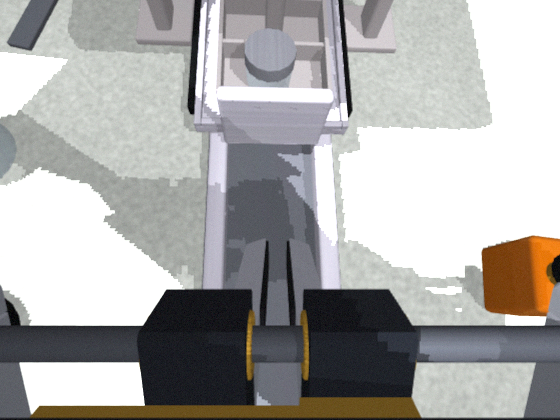

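```bash
python3 - <<'E'
from h import *
w=ctrl.grab_frame("wrist");Q=cloud(w)
u=np.array([-.0893,.996]);n=np.array([.996,.0893]);o=np.array([.5875,.1472])
p=Q[...,:2]-o;Y=p@u;X=p@n;Z=Q[...,2]
def pr(nm,m):print(nm,m.sum(),"Y",(np.percentile(Y[m],[1,50,99])*1000).round(1),"X",(np.percentile(X[m],[1,50,99])*1000).round(1),"Z",(np.percentile(Z[m],[1,50,99])*1000).round(1))
pr("plate",(Z>.087)&(Z<.093)&(Y>-.14)&(Y<-.08)&(abs(X)<.05))
pr("plateface",(Z>.05)&(Z<.085)&(Y>-.14)&(Y<-.1)&(abs(X)<.05))
pr("traywall rear",(Z>.059)&(Z<.065)&(Y>-.1)&(Y<-.06)&(abs(X)<.05))
pr("rim",(Z>.043)&(Z<.047)&(Y>-.12)&(abs(X)<.07))
pr("feet",(Z>.003)&(Z<.02)&(Y>-.05)&(Y<.08)&(abs(X)<.14)&(abs(X)>.055))
# rail/base features inside base floor
for a in range(-200,-110,10):
    m=(abs(X)<.035)&(Y*1000>a)&(Y*1000<a+10)&(Z<.04)
    if m.sum():print(a,(np.percentile(Z[m],[5,50,95])*1000).round(1))
E
python3 - <<'E'
import cv2,numpy as np
d=np.load("top.npz");c=d["c"];P=d["P"]
E
```

```text
plate 1758 Y [-112.1 -108.4 -102.5] X [-36.   -2.9  31.1] Z [87.2 89.6 91.1]
plateface 3017 Y [-112.4 -111.6 -110.5] X [-36.2  -3.   31.1] Z [50.4 69.4 84.7]
traywall rear 510 Y [-84.6 -76.4 -60.4] X [-41.2  -6.5  38.5] Z [59.2 61.9 64.5]
rim 4452 Y [-111.9  -45.5   12.8] X [-58.    2.3  53.1] Z [43.  44.3 46.8]
feet 3890 Y [ 2.5 17.  51.1] X [-121.1  -75.8  115.5] Z [ 3.4  8.  19.3]
-200 [ 8.9 10.3 28. ]
-190 [ 9.  10.2 27.8]
-180 [ 8.9 10.2 27.3]
-170 [ 9.  10.1 26.9]
-160 [ 8.9 10.1 27.1]
-150 [ 9.  10.1 27.2]
-140 [ 9.  10.1 27.2]
-130 [ 9.  10.1 27.1]
-120 [ 9.1 10.4 38.9]
```

Nothing visible blocks the carriage, and it relaxed about 1 mm when released, as a sprung bump would. I'll approach again unloaded and push with more force, keeping the commanded end short of the stop so a breakaway can't overrun.

Run:
```python
from h import *
s=ctrl.read_state();M=R(s["tcp_rot"]);u=np.array([-.0893,.996,0])
print("per100",(M.T@u*100).round(2),"down10",(M.T@np.array([0,0,-10.])).round(2))
t=np.array([.5875,.1472])+u[:2]*-.128
plan(t[0]+.002,t[1],.072,5)
```

```text
per100 [ 52.46  -0.81 -85.13] down10 [ 8.49 -0.63  5.24]
clock 26.4167 at [ 0.6048 -0.0526  0.0775] xaxis [ 0.011  0.528 -0.849] bear 4.66 j [-0.458  0.395  1.377  0.499  1.62  -0.597] F [-0.46  0.42 -0.03] w 10.1
shift mm [ 42.8   1.7 -58.7] len 72.7 spin -0.34
```

```bash
python3 -m crank '[{"x":4,"y":0,"z":-5,"spin":0},{"x":11,"y":0,"z":-15,"spin":0},{"x":20,"y":0,"z":-27,"spin":0},{"x":29,"y":1,"z":-39,"spin":0},{"x":36,"y":1,"z":-49,"spin":0},{"x":40,"y":1,"z":-55,"spin":0},{"x":43,"y":1,"z":-59,"spin":0},{"x":43,"y":1,"z":-59,"spin":0}]'
python3 -m crank '[{"x":2.6,"y":0,"z":-4.3,"spin":0},{"x":5.2,"y":0,"z":-8.5,"spin":0},{"x":7.3,"y":0,"z":-12,"spin":0},{"x":8.9,"y":0,"z":-14.5,"spin":0},{"x":10.5,"y":0,"z":-17,"spin":0},{"x":10.5,"y":0,"z":-17,"spin":0}]'
python3 - <<'E'
from h import *
carr();plan(.6,-.06,.073,5)
E
```

```text
clock: 27.08
tool_pos: [0.5999, 0.0215, 0.072]
tcp_rot: [0.377, 0.602, 0.632, -0.309]
wrist_force: [0.0, -0.1, -0.7]
width: 0.105
clock: 27.58
tool_pos: [0.5999, 0.0269, 0.0721]
tcp_rot: [0.385, 0.6, 0.625, -0.318]
wrist_force: [-6.7, -34.3, 8.1]
width: 0.106
plate top Y -109.9..-100.0 (at stop: -90..-80)
TCP Y -120.8 X 1.6 z 72.1
clock 27.6333 at [0.5999 0.027  0.0721] xaxis [ 0.017  0.505 -0.863] bear 4.45 j [-0.334  0.328  1.469  0.505  1.523 -0.5  ] F [ -6.48 -34.08   8.18] w 10.2
shift mm [-44.8  -6.6  74.3] len 87.0 spin -0.55
```

Run:
```python
import cv2,numpy as np
a=cv2.imread("pics/w7.png")[0:130,180:400];b=cv2.imread("pics/scene0.png")[150:250,280:400]
a=cv2.convertScaleAbs(cv2.resize(a,(780,300),interpolation=cv2.INTER_CUBIC),alpha=1.8)
b=cv2.convertScaleAbs(cv2.resize(b,(780,290),interpolation=cv2.INTER_CUBIC),alpha=1.8)
cv2.imwrite("pics/bump.png",np.vstack([a,b]))
```

```text
(no output)
```

View pics/bump.png

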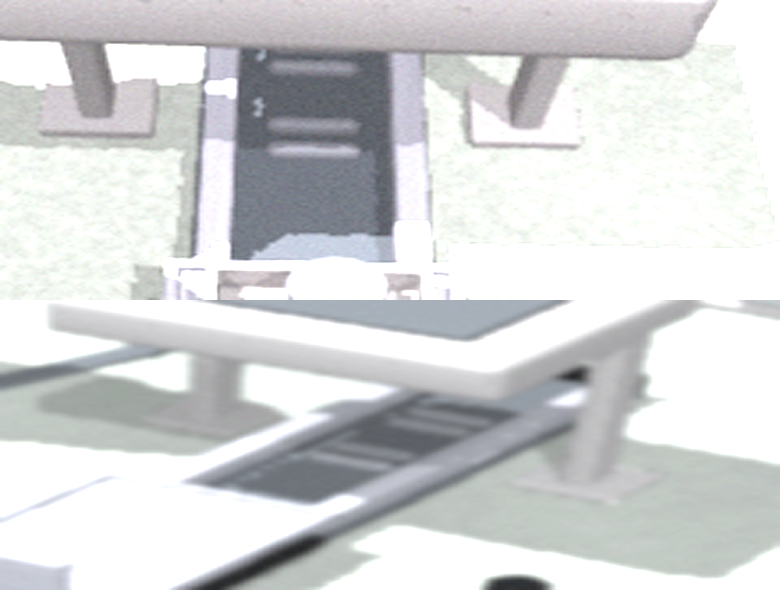

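The bumps are round bars, with a pair at each stop. I'll check whether it creeps under a sustained push of about 35 N.

```bash
python3 -m crank '[{"x":5,"y":0,"z":-8.5,"spin":0},{"x":7.8,"y":0,"z":-12.8,"spin":0},{"x":7.8,"y":0,"z":-12.8,"spin":0},{"x":7.8,"y":0,"z":-12.8,"spin":0},{"x":7.8,"y":0,"z":-12.8,"spin":0},{"x":7.8,"y":0,"z":-12.8,"spin":0},{"x":7.8,"y":0,"z":-12.8,"spin":0},{"x":7.8,"y":0,"z":-12.8,"spin":0}]'
python3 - <<'E'
from h import *
carr();plan(.6,-.06,.073,5)
E
```

```text
clock: 28.3
tool_pos: [0.5988, 0.0426, 0.0716]
tcp_rot: [0.385, 0.6, 0.625, -0.317]
wrist_force: [1.3, 0.6, -0.3]
width: 0.108
plate top Y -91.8..-82.6 (at stop: -90..-80)
TCP Y -105.2 X 1.9 z 71.6
clock 28.35 at [0.5988 0.0426 0.0716] xaxis [ 0.017  0.506 -0.863] bear 4.48 j [-0.31   0.319  1.481  0.509  1.509 -0.482] F [0.36 0.32 0.2 ] w 10.1
shift mm [-53.   -6.7  87.6] len 102.6 spin -0.52
```

It went over. The plate now reads within 2 mm of the stop position and the force is zero. I'll back off and verify.

```bash
python3 -m crank '[{"x":-3,"y":0,"z":5,"spin":0},{"x":-10,"y":0,"z":16,"spin":0},{"x":-20,"y":0,"z":33,"spin":0},{"x":-32,"y":0,"z":54,"spin":0},{"x":-45,"y":0,"z":76,"spin":0},{"x":-52,"y":0,"z":88,"spin":0},{"x":-52,"y":0,"z":88,"spin":0}]'
python3 - <<'E'
from h import *
w=ctrl.grab_frame("wrist");Q=cloud(w);cv2.imwrite("pics/w15.png",w["color"])
u=np.array([-.0893,.996]);n=np.array([.996,.0893]);o=np.array([.5875,.1472])
def prep(Q):
    p=Q[...,:2]-o;return p@u,p@n,Q[...,2]
Y,X,Z=prep(Q)
def pr(nm,m):print(nm,m.sum(),"Y",(np.percentile(Y[m],[1,50,99])*1000).round(1),"X",(np.percentile(X[m],[1,50,99])*1000).round(1),"Z",(np.percentile(Z[m],[1,50,99])*1000).round(1))
pr("plateface",(Z>.05)&(Z<.085)&(Y>-.12)&(Y<-.08)&(abs(X)<.05))
pr("hood edge",(Z>.17)&(Z<.205)&(Y>-.12)&(Y<-.08)&(abs(X)<.1))
pr("feet",(Z>.003)&(Z<.02)&(Y>-.05)&(Y<.08)&(abs(X)<.14)&(abs(X)>.055))
f=ctrl.grab_frame("scene");Y,X,Z=prep(cloud(f));cv2.imwrite("pics/s15.png",cv2.convertScaleAbs(cv2.resize(f["color"][120:260,250:410],None,fx=5,fy=4.2,interpolation=cv2.INTER_CUBIC),alpha=1.5))
pr("scene handle",(Z>.1)&(Z<.125)&(Y>-.06)&(Y<.06)&(abs(X)<.03))
pr("scene plateface",(Z>.055)&(Z<.085)&(Y>-.12)&(Y<-.08)&(abs(X)<.04))
pr("scene hood edge",(Z>.17)&(Z<.2)&(Y>-.12)&(Y<-.08)&(abs(X)<.1))
g=ctrl.grab_frame("top");Y,X,Z=prep(cloud(g));
pr("top carriage front",(Z>.036)&(Z<.05)&(Y>.07)&(Y<.12)&(abs(X)<.06)) if ((Z>.036)&(Z<.05)&(Y>.07)&(Y<.12)&(abs(X)<.06)).any() else print("no front")
plan(.6,-.06,.073,5)
E
```

```text
clock: 28.93
tool_pos: [0.6073, -0.0629, 0.072]
tcp_rot: [0.385, 0.601, 0.624, -0.319]
wrist_force: [0.1, -0.2, 0.6]
width: 0.107
plateface 3694 Y [-92.8 -91.7 -90.3] X [-36.3  -3.1  31.2] Z [50.5 69.6 84.7]Traceback (most recent call last):
  File "<stdin>", line 9, in <module>
  File "<stdin>", line 7, in pr
    return _quantile_unchecked(
        a, q, axis, out, overwrite_input, method, keepdims, weights)
    return _ureduce(a,
                    func=_quantile_ureduce_func,
    ...<5 lines>...
                    overwrite_input=overwrite_input,
                    method=method)
    r = func(a, **kwargs)
    result = _quantile(arr,
                       quantiles=q,
    ...<2 lines>...
                       out=out,
                       weights=wgt)
    slices_having_nans = np.isnan(arr[-1, ...])
                                  ~~~^^^^^^^^^
IndexError: index -1 is out of bounds for axis 0 with size 0
```

View pics/w15.png

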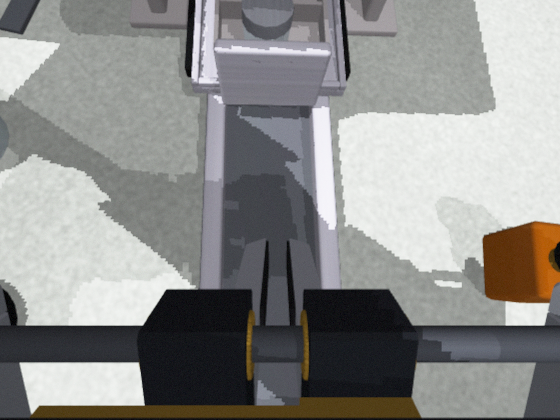

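Corrected for the wrist camera's roughly 2 mm bias, the plate face is at the stop. I'll withdraw well clear and cross-check with the other cameras.

```bash
python3 -m crank '[{"x":-15,"y":0,"z":5,"spin":0},{"x":-40,"y":0,"z":15,"spin":0},{"x":-70,"y":0,"z":25,"spin":0},{"x":-100,"y":0,"z":35,"spin":0},{"x":-130,"y":0,"z":45,"spin":0},{"x":-155,"y":0,"z":52,"spin":0},{"x":-170,"y":0,"z":57,"spin":0},{"x":-180,"y":0,"z":60,"spin":0},{"x":-180,"y":0,"z":60,"spin":0}]'
python3 - <<'E'
from h import *
u=np.array([-.0893,.996]);n=np.array([.996,.0893]);o=np.array([.5875,.1472])
def prep(Q):
    p=Q[...,:2]-o;return p@u,p@n,Q[...,2]
def pr(nm,m):
    if m.sum()<3: print(nm,"none");return
    print(nm,m.sum(),"Y",(np.percentile(Y[m],[1,50,99])*1000).round(1),"X",(np.percentile(X[m],[1,50,99])*1000).round(1),"Z",(np.percentile(Z[m],[1,50,99])*1000).round(1))
for c in("scene","top","wrist"):
    f=ctrl.grab_frame(c);Y,X,Z=prep(cloud(f))
    if c!="top":cv2.imwrite(f"pics/{c}16.png",f["color"])
    if c=="scene":cv2.imwrite("pics/s16.png",cv2.convertScaleAbs(cv2.resize(f["color"][120:260,250:410],None,fx=5,fy=4.2,interpolation=cv2.INTER_CUBIC),alpha=1.5))
    print(c)
    pr("handle",(Z>.1)&(Z<.135)&(Y>-.06)&(Y<.06)&(abs(X)<.03))
    pr("plateface",(Z>.055)&(Z<.085)&(Y>-.12)&(Y<-.08)&(abs(X)<.04))
    pr("platetop",(Z>.086)&(Z<.094)&(Y>-.12)&(Y<-.06)&(abs(X)<.04))
    pr("hood edge",(Z>.172)&(Z<.2)&(Y>-.13)&(Y<-.08)&(abs(X)<.1))
    pr("deck front",(Z>.036)&(Z<.05)&(Y>.05)&(Y<.12)&(abs(X)<.06))
    pr("base end",(Z>.015)&(Z<.035)&(Y<-.28)&(Y>-.34)&(abs(X)<.06))
plan(.6,-.06,.073,5)
E
```

```text
clock: 29.73
tool_pos: [0.6102, -0.2042, 0.1988]
tcp_rot: [0.386, 0.601, 0.624, -0.318]
wrist_force: [0.4, 0.8, 0.3]
width: 0.107
scene
handle 15 Y [-21.3 -18.7 -13.6] X [-2.4  5.3  9.2] Z [100.2 104.6 108.7]
plateface 215 Y [-96.1 -91.2 -85.9] X [-32.5   2.6  35.8] Z [55.5 70.9 84.9]
platetop 75 Y [-95.  -89.2 -78.8] X [-31.3   2.8  35.3] Z [86.2 89.5 93.3]
hood edge 619 Y [-105.7 -101.5  -97. ] X [-96.5   5.   99.1] Z [172.9 186.9 199.8]
deck front 67 Y [50.8 61.1 77.8] X [-53.5  42.9  57.2] Z [36.8 43.1 49.2]
base end 342 Y [-315.  -308.  -281.2] X [-45.9   5.4  50.9] Z [15.2 26.1 31.8]
top
handle none
plateface none
platetop none
hood edge 67 Y [-100.8 -100.3  -99.3] X [-96.9   4.5  94.8] Z [174.5 192.1 199.6]
deck front none
base end 197 Y [-310.  -301.3 -280.3] X [-48.5   1.5  48.8] Z [15.7 26.7 32.6]
wrist
handle none
plateface 1261 Y [-92.8 -91.5 -89.7] X [-36.5  -3.3  31.4] Z [55.4 70.8 84.7]
platetop 608 Y [-92.4 -89.1 -82.4] X [-36.6  -3.1  31. ] Z [86.1 89.5 91.4]
hood edge none
deck front none
base end 1404 Y [-311.7 -303.7 -280.6] X [-49.9  -2.8  46.1] Z [16.7 27.8 29.9]
clock 29.8833 at [ 0.6094 -0.202   0.1962] xaxis [ 0.016  0.507 -0.862] bear 4.41 j [-0.636  0.469  1.024  0.463  1.933 -0.627] F [-0.01 -0.49 -0.72] w 10.6
shift mm [178.   -6.3 -60.8] len 188.2 spin -0.59
```

View pics/scene16.png

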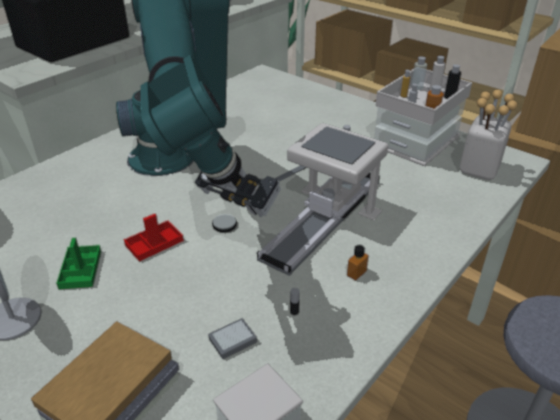

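View pics/s16.png

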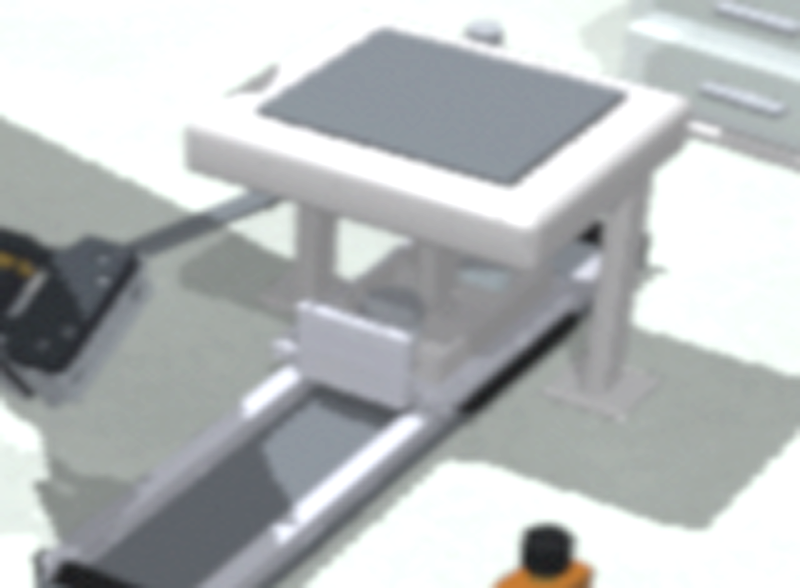

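View pics/wrist16.png

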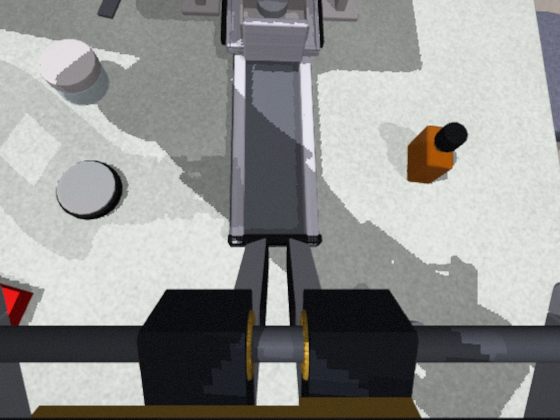

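```bash
python3 -c "
from workcell import ctrl
s=ctrl.read_state();print(s['clock'],s['qvel'].round(3));print(ctrl.sign_off())"
```

```text
29.8833 [ 0.006  0.002  0.012 -0.    -0.001 -0.002]
the job is handed in; nothing more can be done
None
```

The tray with both pots is in the carriage, and the carriage is in the first stop under the hood. I handed the job in at 29.9 s; no verdict was given.

**How it went**
- **Tray:** I lifted the white tray by its handle, carried it level and set it in the recess. It sat about 1–3 mm off centre, with its wall tops at the right height and both pots standing.
- **Leaning the tool:** The moves have no tilt axis. On the free left side I repeatedly commanded poses beyond the arm's reach, and the tool came back a little more tilted each time, to about 34°.
- **Pushing:** I pushed the carriage by its push plate with the tool leaned back.

**Last checks**
- **Carriage position:** The push plate's face read about 90–91 mm behind the stop point, where 90 mm is exact. The cameras agreed within about 2 mm.
- **Tray and pots:** The hood hides most of the tray now. The parts of the handle and pots that can be seen look upright and in place.
- **Bystanders:** Those in view look unmoved; I compared pictures by eye and did not measure them.
- **Robot:** It touches nothing.

**What disagreed:** The carriage stalled at the bump about 20 mm before the stop. It held against up to 34 N, where 6–10 N was stated, and then clicked over under a sustained push. I did not find out why it took so much. My wrist-camera readings also sat about 2 mm low along the rail, so I compared them with the top camera.

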